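# Lever a reference sample out of the glaze sample board

## Robot

A 7-joint arm with a two-finger parallel gripper is mounted at the origin on a cart in front of the work surface, level with it; the furniture and walls round the work are solid. World frame = base frame: x ahead of the robot, y to its left, z up, the work surface at z = 0. Lengths are in m, angles in rad, forces in N, time in s.
With the tool pointing down it reaches from about 0.4 to 0.75 m from the base axis. Payload 19.5 kg.
Tool frame: the origin (TCP) lies on the centre line of the jaws, within the pads' length; the fingertips stand 8 mm ahead of it and the grasp point (between the pads) lies 11 mm behind it; x points along the fingers, y is the direction in which the jaws open and shut, and the axes are right-handed (so a half turn about x gives the same grasp; the last joint's range is limited). The gripper opens to 85 mm and grips with 20 to 120 N. Pads are 22 mm wide; open, the fingers measure 114 mm over their backs; the gripper's body (76 mm by 85 mm) begins 54 mm behind the grasp point. The pads swing forward as they close: fully open they stand 13 mm farther back than shut.
Start: joints at [1.308, 0.707, -0.028, 1.485, 0.022, 0.951, -0.075], TCP at [0.126, -0.561, 0.239] pointing down, gripper open.
Joint ranges: [-2.71, 2.71], [-0.32, 2.16], [-1.57, 1.52], [0, 2.45], [-1.46, 4.6], [0, 2.02], [-2.83, 2.83]. Speed limits (rad/s): [1.89, 1.89, 2.57, 2.57, 3.01, 3.01, 3.01].

## Interface

Orientations are given as a unit quaternion [x, y, z, w].
In Python, from rig import arm gives the robot as it stands.
- The arm moves only by the shell command python3 -m pendant 'ROWS' [FORCE]. ROWS is text: rows parted by semicolons, each of 5 numbers parted by spaces: the shift along the world's x, y, z in cm, then the turn about the world's z in degrees, then the opening, from 0 (shut) to 1 (fully open). A call has exactly 10 rows; each row is the pose to reach, as a shift and turn from the pose measured when the call began; what a row does not reach only later rows make up. A row lasts 1/12 s, in which the tool goes at most 41.7 mm and 7.16 degrees, less where a joint would pass 70% of its speed; a pose out of reach is approached as far as the arm can. A call with a gripper value outside its range is refused whole. The fingers move at their own pace and stop on an object; FORCE is the grip in N (left out, the last holds). Time passes only in rows, so rows that repeat a pose let the fingers close, or fill a call up. It gives the time, the measured TCP pose, the force and the opening at its end, in the units of the state.
- arm.get_obs(): the state, without advancing time (a new reading comes with each control period).
- arm.camera(name): name is "side" or "top" or "wrist"; returns the picture (480x640x3 uint8, red, green, blue); there is no depth.
- arm.camera_info(name): a dict with "fx", "fy", "cx", "cy" (pixels), "R" (3x3) and "t" (3): a world point X has camera coordinates R X + t. Camera axes: x right, y down, z forward; pixel columns grow to the right and rows downward; lengths in m; the calibration is good to about 2 mm. A picture is of the moment at which its call begins: read the wrist's pose just before it. camera_info takes no time and is no camera call; for the wrist camera it gives the pose at the moment of the call.
- arm.sign_off(): hands the job in, once; it reports no verdict.
The state is a dict: "time": time; "joint_positions": joint angles; "qvel": joint speeds; "effort": joint torques, N m; "tool_pos": TCP position; "ee_rot": TCP orientation; "ft_force": force on the tool from outside, world axes, zero at the start; "wrist_torque": the same for the moment, N m; "opening": finger opening in m.
Only numpy, scipy, OpenCV 4.12 (cv2) and the standard library are available. Lean on these libraries where they do the work, as an engineer would, in place of code of your own. Each camera call takes 0.05 s, during which the arm holds its last target.

## Task

A fresh test tile stands on the ware board in front: lever the flat sample of the same glaze out of the sample board, putting the wooden guide stick into the slot at that sample's end and prying the end up over its spring catches, then lay the sample flat, glaze up, on the free part of the ware board beside the test tile. Set it down without dropping it, leave the guide stick lying flat on the table, and leave the other samples, the test tiles, the bottle and the tool jar where they are.

Things in the scene. Friction and masses are not known exactly. Their poses are not given: they have to be found in the camera images.
- sample_board: wooden glaze sample board, 183 (x) x 268 (y) x 32 mm, fixed; origin: centre of its underside, z up, x away from the slots. Three pockets side by side (y = 84, 0, -84 mm) hold samples flush with its top, too snug to grip. Each has at its -x end a pry slot 32 mm wide, from x = -75.5 to -21.5 mm, floor at z = 4, that runs 18.5 mm in under the sample's end. Front edge x = -91.5
- pocket_middle (a point): centre of the middle pocket's floor, at (16, 0, 20) mm in the board; pockets 115 (x) x 66 (y) x 12 mm deep; a seated sample's end face is at x = -40 mm, its underside at z = 20; the outer pockets are the same, 84 mm to either side
- bar_left (a point): top of the round brass bar (6 mm) across the outer end of the left pry slot, the edge to lever on: 38.5 mm outward (-x) from the sample's end face, 12.5 mm above its underside, on the pocket's centre line
- bar_middle (a point): top of the round brass bar (6 mm) across the outer end of the middle pry slot, the edge to lever on: 38.5 mm outward (-x) from the sample's end face, 12.5 mm above its underside, on the pocket's centre line
- bar_right (a point): top of the round brass bar (6 mm) across the outer end of the right pry slot, the edge to lever on: 38.5 mm outward (-x) from the sample's end face, 12.5 mm above its underside, on the pocket's centre line
- catch_middle (a point): tip of one sprung white catch of the middle pocket; two stand 25 mm either side of each slot's centre line (dark housings x = -63 to -45, 15 mm wide, top z = 41.5) and reach 2 mm over the sample's end. Levered up some 15 mm (about 20 N there) the end snaps past them; they then hold it about 16 mm up, the far end still down, and its sides can be gripped near that end
- sample_blue: flat reference sample tile with a deep blue glazed top, 112 (x) x 64 (y) x 12 mm, 0.19 kg; origin at the centre of its underside, z up through the glaze; its -x end is the one at the pry slot
- blue_end (a point): middle of the lower edge of the blue sample's -x end (the end at the pry slot)
- test_blue: upright L-shaped test tile, deep blue glaze over bare clay, 34 (x) x 37 (y) x 59 mm; origin at the centre of its underside, z up
- sample_rust: flat reference sample tile with a rust red glazed top, 112 (x) x 64 (y) x 12 mm, 0.19 kg; origin at the centre of its underside, z up through the glaze; its -x end is the one at the pry slot
- rust_end (a point): middle of the lower edge of the rust sample's -x end (the end at the pry slot)
- test_rust: upright L-shaped test tile, rust red glaze over bare clay, 34 (x) x 37 (y) x 59 mm; origin at the centre of its underside, z up
- sample_green: flat reference sample tile with a grey-green glazed top, 112 (x) x 64 (y) x 12 mm, 0.19 kg; origin at the centre of its underside, z up through the glaze; its -x end is the one at the pry slot
- green_end (a point): middle of the lower edge of the green sample's -x end (the end at the pry slot)
- test_green: upright L-shaped test tile, grey-green glaze over bare clay, 34 (x) x 37 (y) x 59 mm; origin at the centre of its underside, z up
- ware_board: plywood ware board in front, 240 (x) x 160 (y) x 12 mm, fixed; origin at the centre of its underside. One test tile stands near its +x end; the other two test tiles stand on a smaller board at the left
- lay_spot (a point): middle of the free part of the ware board, on its top face (z = 12), 35 mm toward -x from its centre
- guide_stick: flat wooden rolling guide stick, 22 (x) x 235 (y) x 8.5 mm, 22 g, square ends; origin at the centre of its underside, lying flat on the table, its length along y
- slip_bottle: white squeeze bottle with red nozzle, 66 mm across, 200 mm high, bystander; origin at its underside
- tool_jar: beige jar with brushes and tools standing in it, 82 mm across, 220 mm high, bystander; origin at its underside
Mind the look-alikes: they are no part of the job. What is shaped like the sample_rust but orange or yellow is not meant.

How it is judged:
On the way:
1. with the stick under it and no finger on it, the slot end of the sample that matches the test tile on the ware board is levered at least 11 mm up (((horizontal distance between test_blue and lay_spot below 0.2 m and z of blue_end in the frame of sample_board above 0.031 m and contact force between guide_stick and sample_blue above 0.3 N and contact force between the fingers and sample_blue below 0.1 N) or (horizontal distance between test_rust and lay_spot below 0.2 m and z of rust_end in the frame of sample_board above 0.031 m and contact force between guide_stick and sample_rust above 0.3 N and contact force between the fingers and sample_rust below 0.1 N) or (horizontal distance between test_green and lay_spot below 0.2 m and z of green_end in the frame of sample_board above 0.031 m and contact force between guide_stick and sample_green above 0.3 N and contact force between the fingers and sample_green below 0.1 N))), for 0.1 s.
At the end, for the whole second after the job is handed in: the sample that matches the test tile on the ware board lies on the ware board, its centre within 55 mm of the middle of the free part, flat within 0.08 rad, glaze up and at rest; the guide stick lies flat on the table at rest (((horizontal distance between test_blue and lay_spot below 0.2 m and horizontal distance between sample_blue and lay_spot below 0.055 m and z of sample_blue in the frame of ware_board between 0.008 and 0.016 m and angle between sample_blue's own z axis and vertical below 0.08 rad and linear speed of sample_blue below 0.02 m/s) or (horizontal distance between test_rust and lay_spot below 0.2 m and horizontal distance between sample_rust and lay_spot below 0.055 m and z of sample_rust in the frame of ware_board between 0.008 and 0.016 m and angle between sample_rust's own z axis and vertical below 0.08 rad and linear speed of sample_rust below 0.02 m/s) or (horizontal distance between test_green and lay_spot below 0.2 m and horizontal distance between sample_green and lay_spot below 0.055 m and z of sample_green in the frame of ware_board between 0.008 and 0.016 m and angle between sample_green's own z axis and vertical below 0.08 rad and linear speed of sample_green below 0.02 m/s)) and height (world z) of guide_stick below 0.012 m and angle between guide_stick's own z axis and vertical below 0.1 rad and linear speed of guide_stick below 0.02 m/s); the robot touches nothing.
It fails at once if a sample other than the wanted one is disturbed (more than 6 mm) ((not (horizontal distance between test_blue and lay_spot below 0.2 m) and distance of sample_blue from where it was at the start of the episode above 0.006 m) or (not (horizontal distance between test_rust and lay_spot below 0.2 m) and distance of sample_rust from where it was at the start of the episode above 0.006 m) or (not (horizontal distance between test_green and lay_spot below 0.2 m) and distance of sample_green from where it was at the start of the episode above 0.006 m)).
It fails at once if a test tile is shifted by more than 20 mm or knocked over (distance of any of test_blue, test_rust, test_green from where it was at the start of the episode above 0.02 m or angle between any of test_blue, test_rust, test_green's own z axis and vertical above 0.3 rad).
It fails at once if the bottle or the tool jar is shifted by more than 25 mm or knocked over (distance of any of slip_bottle, tool_jar from where it was at the start of the episode above 0.025 m or angle between any of slip_bottle, tool_jar's own z axis and vertical above 0.3 rad).
It fails at once if a sample is dropped (it moves faster than 0.6 m/s while the fingers do not hold it) ((linear speed of sample_blue above 0.6 m/s and contact force between the fingers and sample_blue below 0.1 N) or (linear speed of sample_rust above 0.6 m/s and contact force between the fingers and sample_rust below 0.1 N) or (linear speed of sample_green above 0.6 m/s and contact force between the fingers and sample_green below 0.1 N)).
It also fails if it takes over 72 s, if anything falls off the work surface, if the arm or the gripper's body presses on something with over 40 N, if the wrist force passes 120 N, or if a joint passes its speed limit or range.

## Working session

There is one attempt and no reset: what is moved stays moved. The work goes in short steps, Python scripts to look and compute and a shell command to move; the robot and the scene stay as the last step left them, time stands still between calls to the robot, and variables do not carry over. Pictures are saved under pics/ and viewed, and the job is handed in when it is done.

I'll start with the state and pictures from all three cameras.

```bash
ls; mkdir -p pics
cat > h.py <<'E'
import numpy as np, cv2
from rig import arm
def snap(name,fn):
    info=arm.camera_info(name); im=arm.camera(name)
    cv2.imwrite('pics/'+fn+'.png',cv2.cvtColor(im,cv2.COLOR_RGB2BGR))
    np.savez('pics/'+fn+'.npz',**{k:np.array(v) for k,v in info.items()})
    return im,info
def load(fn):
    return cv2.cvtColor(cv2.imread('pics/'+fn+'.png'),cv2.COLOR_BGR2RGB), dict(np.load('pics/'+fn+'.npz'))
def ray(i,u,v):
    R=np.array(i['R']);t=np.array(i['t'])
    d=R.T@np.array([(u-i['cx'])/i['fx'],(v-i['cy'])/i['fy'],1.]); return -R.T@t,d/np.linalg.norm(d)
def onz(i,u,v,z):
    o,d=ray(i,u,v); return o+d*(z-o[2])/d[2]
def proj(i,X):
    c=np.array(i['R'])@np.array(X)+np.array(i['t']); return np.array([i['fx']*c[0]/c[2]+i['cx'],i['fy']*c[1]/c[2]+i['cy']])
def tri(obs):
    A=np.zeros((3,3));b=np.zeros(3)
    for i,u,v in obs:
        o,d=ray(i,u,v);P=np.eye(3)-np.outer(d,d);A+=P;b+=P@o
    X=np.linalg.solve(A,b); return X,[np.round(proj(i,X)-np.array([u,v]),1) for i,u,v in obs]
E
python3 - <<'E'
from h import *
o=arm.get_obs()
for k,v in o.items(): print(k,np.round(v,3))
for n in ['side','top','wrist']:
    im,i=snap(n,n+'0'); print(n,{k:np.round(v,3).tolist() for k,v in i.items()}, np.round(-np.array(i['R']).T@np.array(i['t']),3))
E
```

```text
pics
time 0.0
joint_positions [ 1.308  0.707 -0.028  1.485  0.022  0.951 -0.075]
qvel [ 0.001 -0.001  0.     0.    -0.001 -0.    -0.   ]
effort [-2.0000e-03 -8.8319e+01  1.2340e+00 -2.3616e+01  1.7000e-02  7.0000e-03
  0.0000e+00]
tool_pos [ 0.126 -0.561  0.239]
ee_rot [-0.703 -0.078  0.703 -0.078]
ft_force [-0.174  0.226  0.61 ]
wrist_torque [0.006 0.013 0.001]
opening 0.085
side {'fx': 512.337, 'fy': 512.337, 'cx': 318.693, 'cy': 243.609, 'R': [[-0.999, -0.049, -0.011], [-0.011, 0.433, -0.902], [0.048, -0.9, -0.433]], 't': [0.551, 0.05, 1.165]} [0.494 1.054 0.555]
top {'fx': 470.096, 'fy': 470.096, 'cx': 330.624, 'cy': 241.103, 'R': [[-0.011, -0.999, 0.032], [-0.994, 0.007, -0.108], [0.108, -0.033, -0.994]], 't': [0.002, 0.583, 1.14]} [0.457 0.036 1.195]
wrist {'fx': 363.883, 'fy': 363.883, 'cx': 325.789, 'cy': 236.603, 'R': [[0.22, -0.975, -0.001], [-0.941, -0.213, 0.265], [-0.259, -0.057, -0.964]], 't': [-0.576, -0.034, 0.379]} [ 0.193 -0.547  0.374]
```

View pics/top0.png

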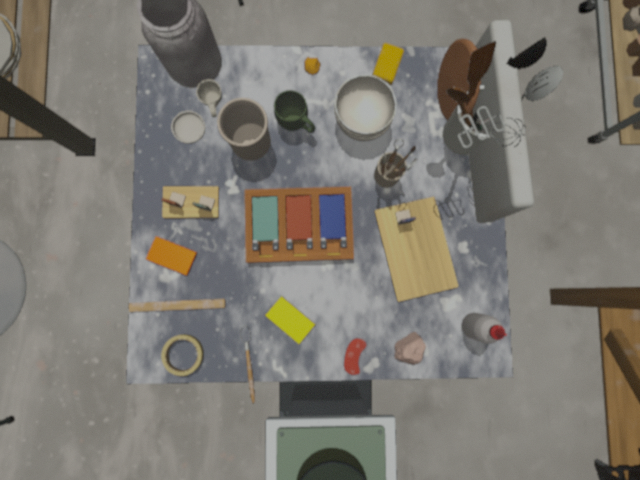

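View pics/side0.png

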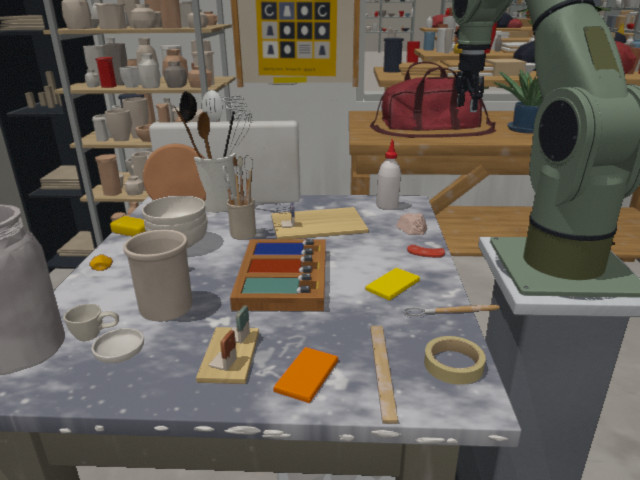

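View pics/wrist0.png

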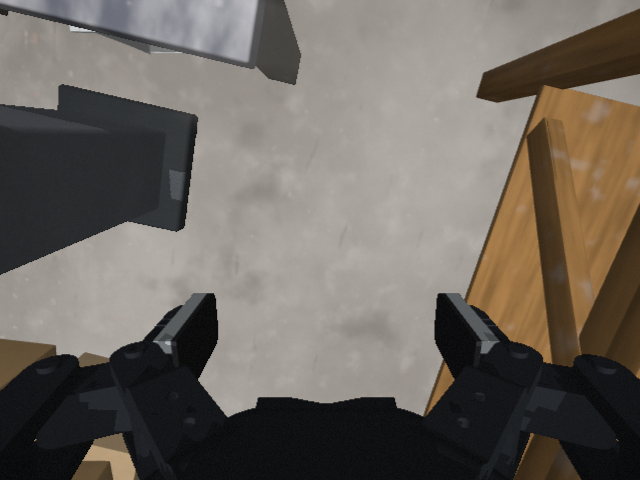

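The tile on the ware board (top view about (405,216)) looks blue, while the small board at the left holds the rust and green tiles. The board's blue sample is the rightmost one at (333,217), with slots toward the robot. The stick lies at (130–224, 305). I'll enlarge these areas and measure them.

Run:
```python
import cv2
a=cv2.imread('pics/top0.png'); b=cv2.imread('pics/side0.png')
A=cv2.resize(a[170:310,230:470],None,fx=3.3,fy=3.3,interpolation=cv2.INTER_CUBIC); cv2.imwrite('pics/zt.png',A)
B=cv2.resize(b[180:420,200:420],None,fx=2.5,fy=2.5,interpolation=cv2.INTER_CUBIC); cv2.imwrite('pics/zs.png',B)
C=cv2.resize(a[230:390,115:260],None,fx=3.5,fy=3.5,interpolation=cv2.INTER_CUBIC); cv2.imwrite('pics/zk.png',C)
```

```text
(no output)
```

View pics/zt.png

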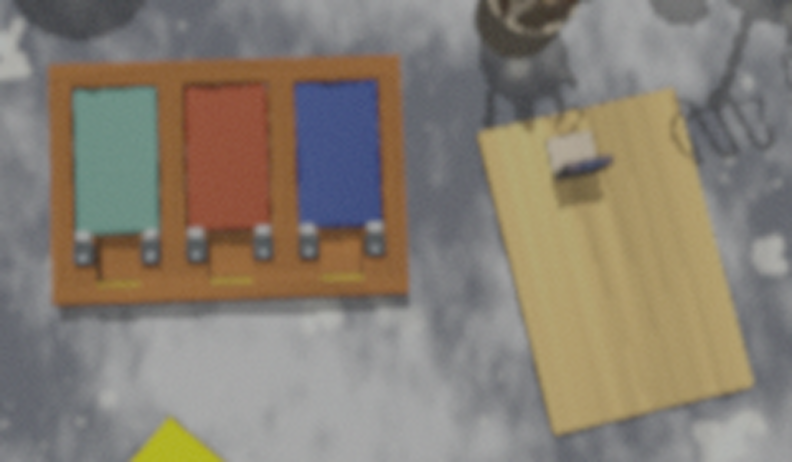

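View pics/zs.png

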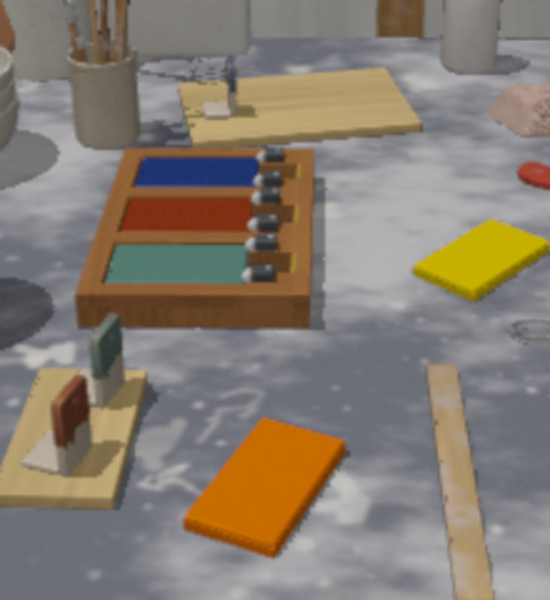

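View pics/zk.png

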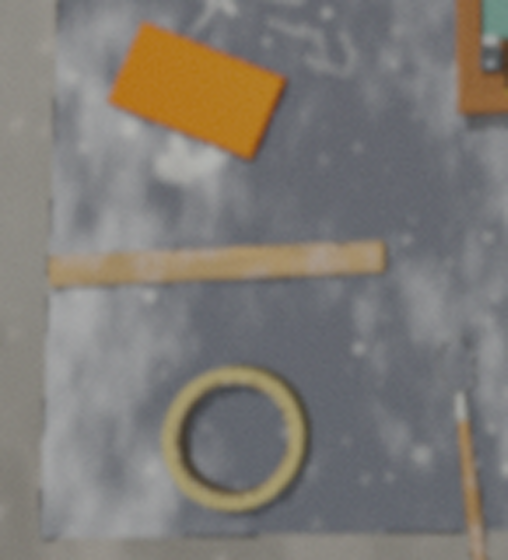

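Run:
```python
from h import *
_,T=load('top0');_,S=load('side0')
t=lambda x,y:(x/3.3+230,y/3.3+170); s=lambda x,y:(x/2.5+200,y/2.5+180); k=lambda x,y:(x/3.5+115,y/3.5+230)
pts={'farL':((49,65),(82,297)) ,'nearL':((56,304),(308,299)),'nearR':((408,294),(315,150)),'farR':((400,56),(127,150))}
# side image: left= far x ; near bottom = +y
for n,(a,b) in pts.items():
    print(n,np.round(onz(T,*t(*a),.032),4), [np.round(q,4) for q in tri([(T,*t(*a)),(S,*s(*b))])])
for n,a in {'gbar':(119,285),'rbar':(232,281),'bbar':(342,277)}.items(): print(n,np.round(onz(T,*t(*a),.0325),4))
for n,a in {'blue_nearL':(298,228),'blue_nearR':(383,228),'blue_farL':(296,80),'blue_farR':(378,80)}.items(): print(n,np.round(onz(T,*t(*a),.032),4))
w=[onz(T,*t(*a),.012) for a in [(478,132),(673,88),(753,385),(557,435)]]
print('ware',np.round(w,4),np.round(np.mean(w,0),4))
for n,a in {'stL_far':(50,257),'stL_near':(50,286),'stR_far':(384,241),'stR_near':(385,271)}.items(): print(n,np.round(onz(T,*k(*a),.0085),4))
print('edge',np.round(onz(T,*k(52,100),0),4),np.round(onz(T,*k(48,400),0),4),'front',np.round(onz(T,*k(300,533),0),4))
for n,a in {'tape':(235,437),'bottle':(0,0)}.items(): print(n,np.round(onz(T,*k(*a),0),3))
print('jar',onz(T,390,180,0),'bottle',onz(T,483,325,0), 'test', onz(T,*t(580,185),.012))
```

```text
farL [0.7139 0.211  0.032 ] [array([0.7114, 0.211 , 0.0288]), array([[ 0.2,  1.3],
       [-1.7, -0.3]])]
nearL [0.5322 0.2041 0.032 ] [array([0.5324, 0.205 , 0.0261]), array([[ 0. ,  0.1],
       [-0.1, -0. ]])]
nearR [ 0.5375 -0.0594  0.032 ] [array([ 0.537 , -0.0596,  0.0294]), array([[ 0. ,  0.3],
       [-0.3, -0. ]])]
farR [ 0.72   -0.0562  0.032 ] [array([ 0.7194, -0.0565,  0.0288]), array([[ 0. ,  0.5],
       [-0.6, -0.1]])]
gbar [0.546  0.1573 0.0325]
rbar [0.5483 0.0728 0.0325]
bbar [ 0.5507 -0.0098  0.0325]
blue_nearL [0.5881 0.023  0.032 ]
blue_nearR [ 0.5876 -0.0413  0.032 ]
blue_farL [0.7017 0.0236 0.032 ]
blue_farR [ 0.7014 -0.0391  0.032 ]
ware [[ 0.6643 -0.1175  0.012 ]
 [ 0.6984 -0.2711  0.012 ]
 [ 0.4669 -0.3249  0.012 ]
 [ 0.4305 -0.1729  0.012 ]] [ 0.565  -0.2216  0.012 ]
stL_far [0.434  0.496  0.0085]
stL_near [0.4137 0.4952 0.0085]
stR_far [0.4426 0.2618 0.0085]
stR_near [0.4215 0.2609 0.0085]
edge [0.5457 0.5018 0.    ] [0.3339 0.4971 0.    ] front [0.2397 0.3193 0.    ]
tape [0.306 0.366 0.   ]
bottle [0.618 0.541 0.   ]
jar [ 0.74545314 -0.16030772  0.        ] bottle [ 0.36956263 -0.38821883  0.        ] test [ 0.62235005 -0.19588615  0.012     ]
```

```bash
python3 - <<'E'
from h import *
from scipy.spatial.transform import Rotation as R
o=arm.get_obs(); r=R.from_quat(o['ee_rot']).as_matrix(); print(np.round(r,3))
E
python3 -m pendant '0 0 6 0 1;3 3 8 0 1;6 8 8 0 1;9 12 8 0 1;12 16 8 0 1;15 20 8 0 1;18 24 8 0 1;21 28 8 0 1;24 32 8 0 1;26 36 8 0 1'
```

```text
[[-0.     0.219 -0.976]
 [ 0.001 -0.976 -0.219]
 [-1.    -0.001 -0.   ]]
time: 0.98
tool_pos: [0.3426, -0.2668, 0.3189]
ee_rot: [0.703, 0.078, -0.703, 0.078]
ft_force: [1.3, 0.0, 0.2]
opening: 0.0858
```

```bash
python3 -m pendant '3 4 0 0 1;5 7 -1 0 1;7 10 -2 0 1;9 13 -3 -6 1;11 16 -4 -11 1;12 20 -5 -11 1;12 21.5 -6 -11 1;12 21.5 -7 -11 1;12 21.5 -7 -11 1;12 21.5 -7 -11 1'
python3 - <<'E'
from h import *
im,i=snap('wrist','w1'); print(arm.get_obs()['tool_pos'],np.round(-i['R'].T@i['t'] if hasattr(i['R'],'T') else -np.array(i['R']).T@np.array(i['t']),4))
E
```

```text
time: 1.82
tool_pos: [0.4625, -0.0522, 0.2489]
ee_rot: [-0.707, -0.01, 0.707, -0.01]
ft_force: [0.2, -0.3, 1.4]
opening: 0.0851
[ 0.46268645 -0.05245073  0.24927938] [ 0.531  -0.0511  0.3837]
```

View pics/w1.png

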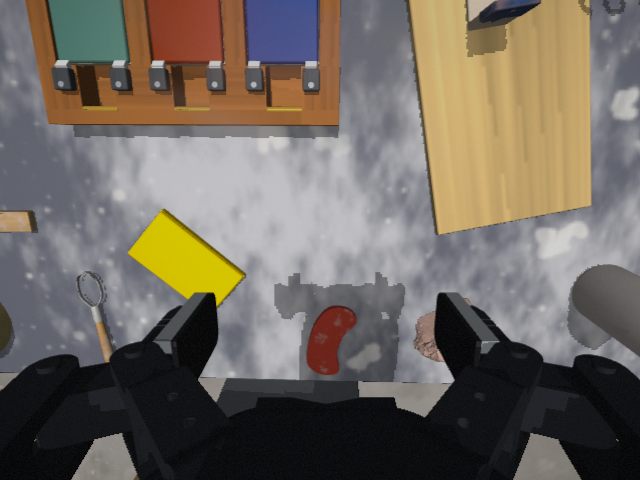

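The wrist view shows the blue slot (catches at about (255,77) and (311,77), bar at about (284,109)) and the ware board. I'll take a second wrist position further forward for triangulation.

```bash
python3 -m pendant '3 2 0 0 1;6 5 0 0 1;6 7 0 0 1;6 7 0 0 1;6 7 0 0 1;6 7 0 0 1;6 7 0 0 1;6 7 0 0 1;6 7 0 0 1;6 7 0 0 1'
python3 - <<'E'
from h import *
im,i=snap('wrist','w2'); print(arm.get_obs()['tool_pos'])
E
```

```text
time: 2.7
tool_pos: [0.5226, 0.0171, 0.2494]
ee_rot: [0.707, 0.01, -0.707, 0.009]
ft_force: [-0.2, 0.2, 0.4]
opening: 0.0854
[0.52264192 0.0172165  0.24935705]
```

View pics/w2.png

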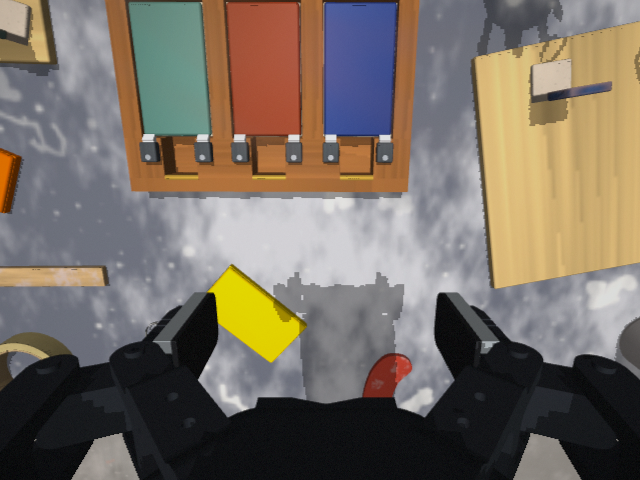

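```bash
python3 - <<'E'
import cv2
for f,(x,y) in {'w1':(230,40),'w2':(300,100)}.items():
    a=cv2.imread(f'pics/{f}.png')[y:y+100,x:x+130]
    cv2.imwrite(f'pics/z{f}.png',cv2.resize(a,None,fx=6,fy=6,interpolation=cv2.INTER_CUBIC))
E
python3 - <<'E'
from h import *
for f,box in {'w1':(70,100,320,120),'w2':(150,160,390,190)}.items():
    im,i=load(f); hsv=cv2.cvtColor(im,cv2.COLOR_RGB2HSV)
    m=cv2.inRange(hsv,(18,120,80),(35,255,255)); x0,y0,x1,y1=box
    mm=np.zeros_like(m); mm[y0:y1,x0:x1]=m[y0:y1,x0:x1]
    n,l,st,c=cv2.connectedComponentsWithStats(mm); print(f,[(st[k].tolist(),np.round(c[k],1).tolist()) for k in range(1,n) if st[k][4]>15])
    for nm,lo,hi in [('blue',(110,120,40),(128,255,255))]:
        m=cv2.inRange(hsv,lo,hi); n,l,st,c=cv2.connectedComponentsWithStats(m); print(nm,[(st[k].tolist()) for k in range(1,n) if st[k][4]>100])
E
```

```text
w1 [([82, 106, 36, 5, 176], [99.7, 108.0]), ([175, 106, 35, 5, 148], [191.0, 108.3]), ([267, 107, 35, 5, 175], [284.0, 109.0])]
blue [[255, 0, 63, 42, 1721]]
w2 [([165, 174, 33, 6, 175], [180.8, 176.8]), ([252, 175, 34, 5, 168], [268.7, 177.0]), ([340, 175, 33, 5, 165], [356.0, 177.0])]
blue [[325, 2, 72, 134, 7872]]
```

View pics/zw1.png

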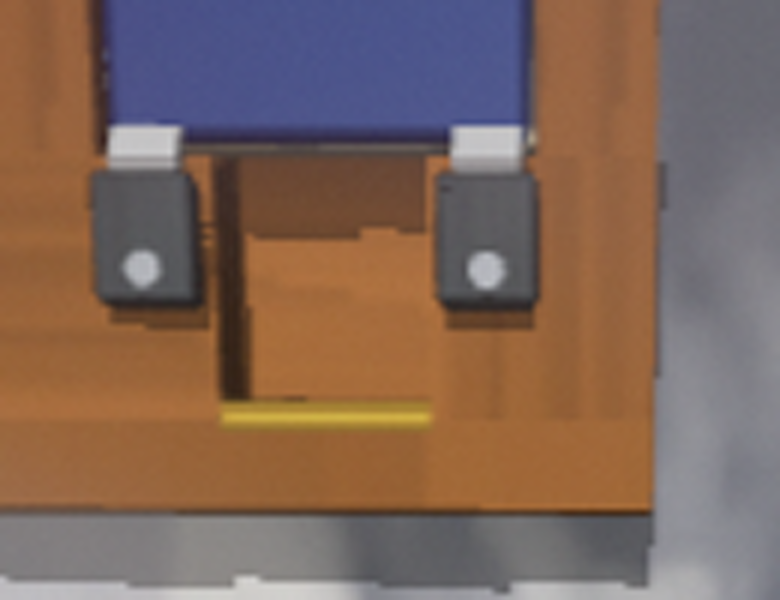

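View pics/zw2.png

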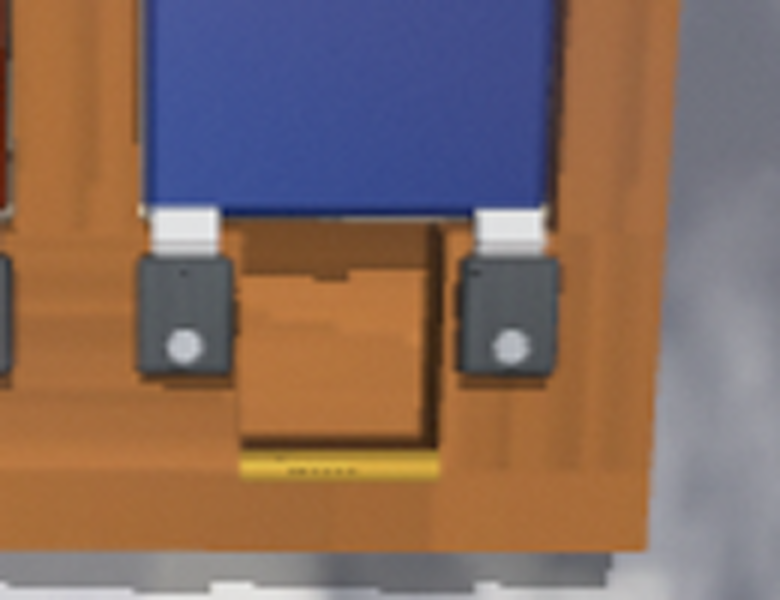

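Run:
```python
from h import *
_,A=load('w1');_,B=load('w2');_,T=load('top0');_,S=load('side0')
a=lambda x,y:(230+(x-.5*5)/6,40+(y-2.5)/6); b=lambda x,y:(300+(x-2.5)/6,100+(y-2.5)/6)
def pr(n,obs): X,e=tri(obs); print(n,np.round(X,4),e)
for nm,p,q in [('gbar',(99.7,108),(180.8,176.8)),('rbar',(191.0,108.3),(268.7,177)),('bbar',(284,109),(356,177))]: pr(nm,[(A,*p),(B,*q)])
pr('nearR',[(A,*a(652,512)),(B,*b(646,549))])
pr('nearL',[(A,49,125),(B,133,190)])
pr('blL',[(A,*a(108,133)),(B,*b(149,207))]); pr('blR',[(A,*a(526,133)),(B,*b(545,207))])
pr('knobL',[(A,*a(142,268)),(B,*b(185,345))]); pr('knobR',[(A,*a(486,270)),(B,*b(511,347))])
# ware near-left corner
pr('wareNL',[(A,437,234),(B,494,288)]); pr('wareNL top', [(A,437,234),(T,557/3.3+230,435/3.3+170)])
for u,v in [(437,234),(591,206)]: print('ware w1',np.round(onz(A,u,v,.012),4))
for u,v in [(494,288),(473,58)]: print('ware w2',np.round(onz(B,u,v,.012),4))
print('stick right end w2', np.round(onz(B,105,267,.0085),4),np.round(onz(B,107,285,.0085),4))
print('yellow',[np.round(onz(B,*p,.012),3) for p in [(231,265),(305,324),(273,361)]])
```

```text
gbar [0.5499 0.1568 0.0315] [array([ 0., -0.]), array([-0.,  0.])]
rbar [0.5522 0.072  0.0344] [array([ 0.2, -0.3]), array([-0.2,  0.3])]
bbar [ 0.5542 -0.0118  0.03  ] [array([ 0.1, -0.1]), array([-0.1,  0.1])]
nearR [ 0.5419 -0.0623  0.03  ] [array([ 0.3, -0.3]), array([-0.3,  0.3])]
nearL [0.5345 0.2065 0.0289] [array([ 1., -1.]), array([-0.9,  1. ])]
blL [0.593  0.02   0.0319] [array([ 0.3, -0.4]), array([-0.3,  0.4])]
blR [ 0.5948 -0.0416  0.0315] [array([ 0.3, -0.4]), array([-0.3,  0.3])]
knobL [0.573  0.0137 0.0424] [array([ 0.1, -0.1]), array([-0.1,  0.1])]
knobR [ 0.5742 -0.0363  0.0425] [array([ 0.1, -0.1]), array([-0.1,  0.1])]
wareNL [ 0.4353 -0.1713  0.0123] [array([ 0.2, -0.2]), array([-0.2,  0.2])]
wareNL top [ 0.4304 -0.1763 -0.005 ] [array([-0.4,  0.2]), array([ 0.2, -0.1])]
ware w1 [ 0.435  -0.1712  0.012 ]
ware w1 [ 0.4697 -0.3272  0.012 ]
ware w2 [ 0.4354 -0.1717  0.012 ]
ware w2 [ 0.6659 -0.1172  0.012 ]
stick right end w2 [0.4465 0.2564 0.0085] [0.4253 0.257  0.0085]
yellow [array([0.454, 0.117, 0.012]), array([0.385, 0.036, 0.012]), array([0.336, 0.073, 0.012])]
```

Wrist triangulation gives board top and bar heights of about 0.030–0.034, which matches the text. The wrist puts x about 3 mm beyond the top view. Next I'll go to the stick.

```bash
python3 -m pendant '0 3 0 7 1;-1 6 0 14 1;-2 10 0 21 1;-3 14 0 28 1;-4 18 0 35 1;-5 22 -2 42 1;-6 25 -4 49 1;-7 28 -6 56 1;-8 31 -8 63 1;-9.2 33 -9 70 1'
python3 -m pendant '0 1 0 7 1;0 1 0 14 0.6;0 1 0 20 0.6;0 1 0 21 0.6;0 1 0 21 0.6;0 1 0 21 0.6;0 1 0 21 0.6;0 1 0 21 0.6;0 1 0 21 0.6;0 1 0 21 0.6'
python3 - <<'E'
from h import *
im,i=snap('wrist','w3'); o=arm.get_obs(); print(o['tool_pos'],o['ee_rot'])
E
```

```text
time: 3.58
tool_pos: [0.4293, 0.3495, 0.1572]
ee_rot: [-0.572, -0.416, 0.573, -0.415]
ft_force: [-0.5, 0.2, -0.8]
opening: 0.0851
time: 4.42
tool_pos: [0.4292, 0.3595, 0.1572]
ee_rot: [0.486, 0.513, -0.488, 0.512]
ft_force: [-0.6, 0.0, -0.7]
opening: 0.0511
[0.42919759 0.35950775 0.15722756] [ 0.48631509  0.51315318 -0.48747187  0.51238914]
```

View pics/w3.png

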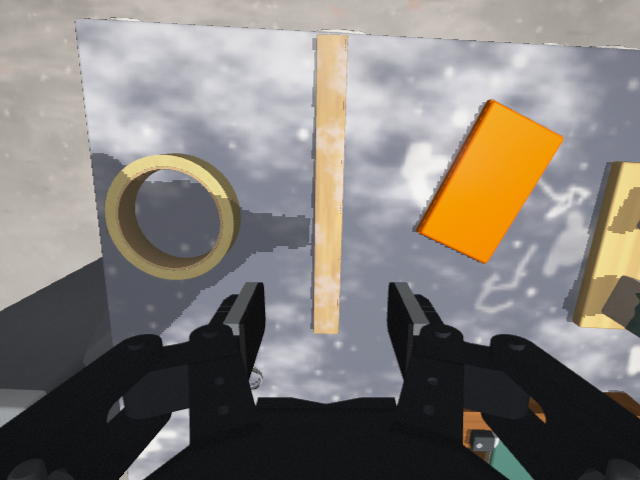

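Run:
```python
from h import *
from scipy.spatial.transform import Rotation as R
A=load('w3');B=load('w2')[1];T=load('top0')[1]
im,i=A
hsv=cv2.cvtColor(im,cv2.COLOR_RGB2HSV); m=cv2.inRange(hsv,(8,60,120),(25,170,255)); m[:,:300]=0;m[:,360:]=0; m[340:]=0
ys,xs=np.nonzero(m)
for v in (60,200,320):
    x=np.nonzero(m[v])[0]; l,r=onz(i,x.min(),v,.0085),onz(i,x.max(),v,.0085); print(v,x.min(),x.max(),np.round(l,4),np.round(r,4),np.round((l+r)/2,4))
print(ys.min(),ys.max())
for p in [(332,ys.min()),(326,ys.max())]: print(np.round(onz(i,*p,.0085),4))
for p in [(200,26.5),(500,41),(330,32)]: print('edge',np.round(onz(i,*p,0),4))
o=arm.get_obs(); r=R.from_quat(o['ee_rot']).as_matrix(); print(np.round(r,3), o['tool_pos'])
print(tri([(i,326,332),(B,106,276)]))
```

```text
60 320 336 [0.42   0.4781 0.0085] [0.4314 0.4787 0.0085] [0.4257 0.4784 0.0085]
200 315 336 [0.421  0.3773 0.0085] [0.4375 0.3782 0.0085] [0.4292 0.3777 0.0085]
320 314 338 [0.4248 0.2729 0.0085] [0.4454 0.274  0.0085] [0.4351 0.2735 0.0085]
35 333
[0.4276 0.4946 0.0085]
[0.4358 0.2609 0.0085]
edge [0.3325 0.4972 0.    ]
edge [0.5494 0.4991 0.    ]
edge [0.4261 0.4985 0.    ]
[[-0.002  0.999  0.052]
 [-0.     0.052 -0.999]
 [-1.    -0.002  0.   ]] [0.42919759 0.35950775 0.15722756]
(array([0.43513322, 0.25935503, 0.0046522 ]), [array([-0.8,  0.3]), array([-0.2, -0.6])])
```

```bash
python3 -m pendant '0.3 -0.5 -4 -1 0.6;0.3 -0.5 -8 -1 0.6;0.3 -0.5 -11 -1 0.6;0.3 -0.5 -13 -1 0.6;0.3 -0.5 -14 -1 0.6;0.3 -0.5 -14.6 -1 0.6;0.3 -0.5 -14.6 -1 0.6;0.3 -0.5 -14.6 -1 0.2;0.3 -0.5 -14.6 -1 0.2;0.3 -0.5 -14.6 -1 0.1' 30
python3 -m pendant '0 0 0 0 0;0 0 0 0 0;0 0 0 0 0;0 0 0 0 0;0 0 1 0 0;0 0 2 0 0;0 0 3 0 0;0 3 4 0 0;0 6 4 0 0;0 9 4 0 0' 30
python3 - <<'E'
from h import *
snap('side','s1'); snap('wrist','w4')
E
```

```text
time: 5.3
tool_pos: [0.4328, 0.3549, 0.0125]
ee_rot: [0.492, 0.509, -0.491, 0.508]
ft_force: [-2.7, -1.4, 9.9]
opening: 0.021
time: 6.13
tool_pos: [0.4331, 0.4463, 0.0547]
ee_rot: [0.492, 0.509, -0.491, 0.508]
ft_force: [0.0, -0.6, -1.1]
opening: 0.0209
```

View pics/s1.png

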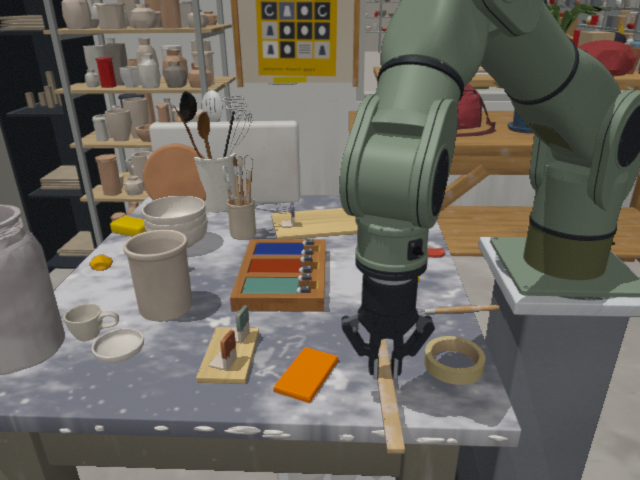

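View pics/w4.png

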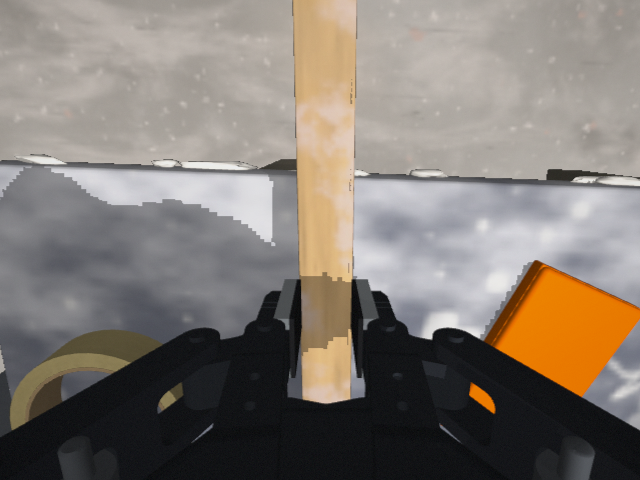

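```bash
python3 -m pendant '0 3 0 0 0;0 6 0 0 0;0 9 0 0 0;0 10 0 0 0;0 10 -1.5 0 0;0 10 -3 0 0;0 10 -4 0 0;0 10 -4.6 0 0;0 10 -5.2 0 0;0 10 -5.2 0 0' 30
python3 - <<'E'
from h import *
snap('side','s2')
E
```

```text
time: 7.07
tool_pos: [0.4313, 0.549, 0.001]
ee_rot: [0.491, 0.511, -0.49, 0.508]
ft_force: [-0.0, 1.0, 2.5]
opening: 0.0207
```

View pics/s2.png

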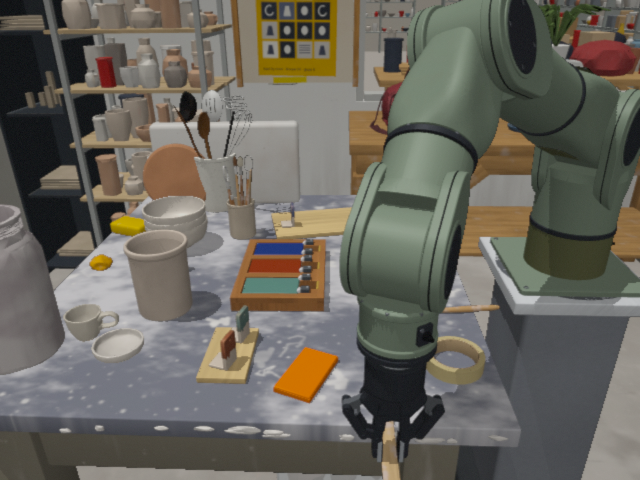

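```bash
python3 -m pendant '0 0 -0.5 0 0;0 0 -1 0 0;0 0 -1.5 0 0;0 0 -2.1 0 0;0 0 -2.1 0 0;0 0 2 0 0;0 0 6 0 0;0 0 10 0 0;0 -4 14 0 0;0 -8 17 0 0' 30
python3 - <<'E'
from h import *
snap('side','s3'); snap('top','t3')
E
```

```text
time: 7.95
tool_pos: [0.4305, 0.4875, 0.1589]
ee_rot: [0.492, 0.511, -0.489, 0.508]
ft_force: [1.1, -0.6, -0.6]
opening: 0.0207
```

View pics/s3.png

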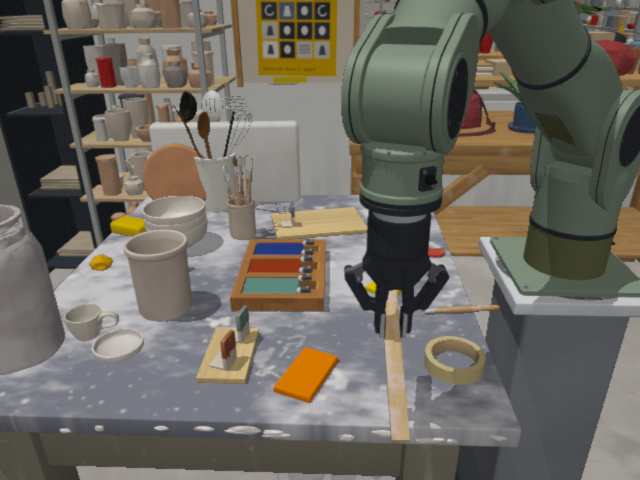

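```bash
python3 -m pendant '0 -3 4 -7 0;0 -6 5 -14 0;0 -9 5 -21 0;0 -12.5 5 -28 0;0 -16 5 -35 0;0 -20 5 -42 0;0 -24 5 -49 0;0 -28 5 -56 0;0 -32 5 -63 0;0 -36 5 -70 0' 30
python3 -m pendant '0 -3 -1 -7 0;0 -6 -2 -14 0;0 -9 -3 -20 0;0 -12 -4 -21 0;0 -14 -5 -21 0;0 -14 -5 -21 0;0 -14 -5 -21 0;0 -14 -5 -21 0;0 -14 -5 -21 0;0 -14 -5 -21 0' 30
python3 - <<'E'
from h import *
from scipy.spatial.transform import Rotation as R
snap('side','s4'); snap('top','t4');snap('wrist','w5')
o=arm.get_obs(); r=R.from_quat(o['ee_rot']).as_matrix(); print(np.round(r,3), o['tool_pos'])
E
```

```text
time: 8.88
tool_pos: [0.4334, 0.1222, 0.2114]
ee_rot: [0.697, 0.131, -0.693, 0.133]
ft_force: [0.7, 0.4, -0.9]
opening: 0.0206
time: 9.72
tool_pos: [0.4335, -0.0169, 0.1617]
ee_rot: [0.709, 0.003, -0.705, 0.006]
ft_force: [-0.9, -0.6, -0.2]
opening: 0.0205
[[ 0.006  0.011 -1.   ]
 [-0.004 -1.    -0.011]
 [-1.     0.004 -0.006]] [ 0.43346439 -0.01738117  0.16158643]
```

View pics/s4.png

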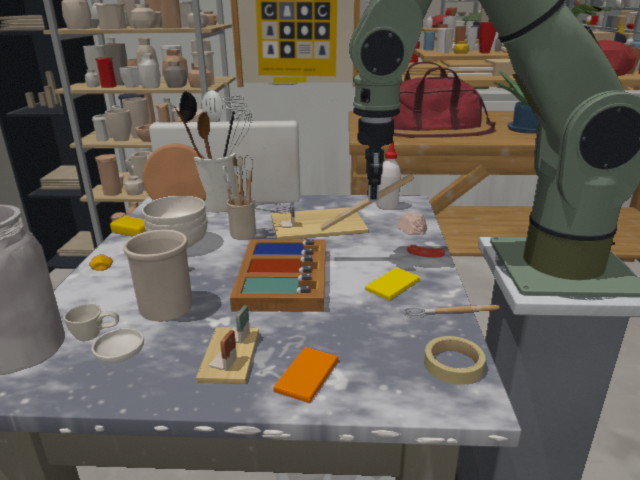

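View pics/w5.png

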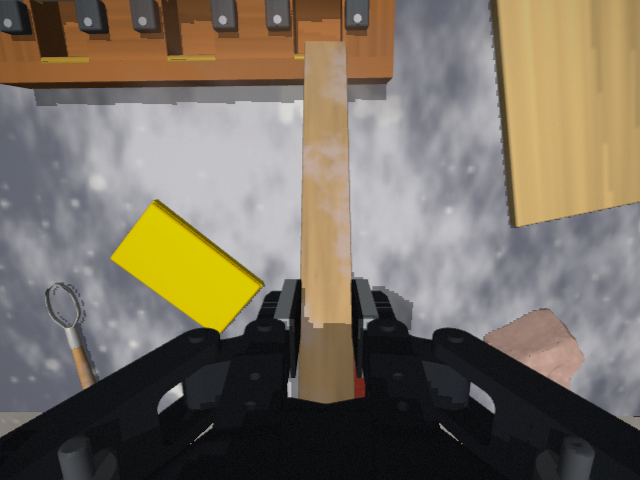

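View pics/t4.png

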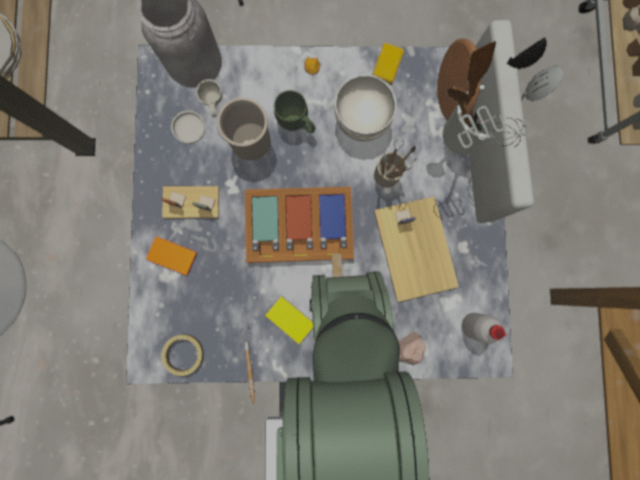

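The stick is tilted tip-down, with its tip at about (322,227) in the side view and (325,42) in the wrist view. I'll measure tip position and tilt.

Run:
```python
from h import *
a=cv2.imread('pics/s4.png')[160:250,300:430]; cv2.imwrite('pics/zs4.png',cv2.resize(a,None,fx=6,fy=6,interpolation=cv2.INTER_CUBIC))
```

```text
(no output)
```

View pics/zs4.png

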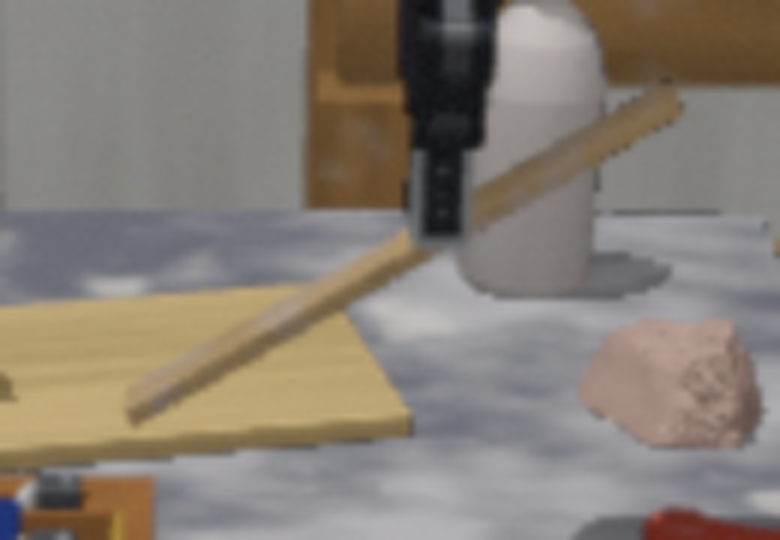

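Run:
```python
from h import *
S=load('s4')[1]; W=load('w5')[1]
def ony(i,u,v,y):
    o,d=ray(i,u,v); return o+d*(y-o[1])/d[1]
z=lambda x,y:(300+(x-2.5)/6,160+(y-2.5)/6)
P={n:ony(S,*z(*p),-.005) for n,p in {'tiplow':(134,424),'tipup':(126,403),'rearlow':(680,112),'midlow':(420,255),'fing':(438,240),'rear2':(480,220)}.items()}
for n,p in P.items(): print(n,np.round(p,4))
d=P['rearlow']-P['tiplow']; print(np.degrees(np.arctan2(d[2],-d[0])),np.linalg.norm(d))
d=P['midlow']-P['tiplow']; print(np.degrees(np.arctan2(d[2],-d[0])),np.linalg.norm(d))
# tip via wrist (upper edge of tip: 305..347, 42) with side far-top (140,372)
for zz in (.09,.095,.1): print(zz,np.round(onz(W,305,42,zz),4),np.round(onz(W,346.5,42,zz),4))
print(onz(W,302,260,.15))
```

```text
tiplow [ 0.5434 -0.005   0.0794]
tipup [ 0.5463 -0.005   0.0881]
rearlow [ 0.3471 -0.005   0.2037]
midlow [ 0.4379 -0.005   0.1485]
fing [ 0.4315 -0.005   0.1544]
rear2 [ 0.4165 -0.005   0.1622]
32.34525041229866 0.23232959104019493
33.20004898530868 0.12605962274287516
0.09 [ 0.5491 -0.0061  0.09  ] [ 0.5494 -0.0275  0.09  ]
0.095 [ 0.548  -0.0064  0.095 ] [ 0.5482 -0.0272  0.095 ]
0.1 [ 0.5468 -0.0067  0.1   ] [ 0.5471 -0.027   0.1   ]
[ 0.451277   -0.00774136  0.15      ]
```

```bash
python3 -m pendant '-2.2 0.5 0 0.5 0;-2.2 0.5 -2 0.5 0;-2.2 0.5 -4 0.5 0;-2.2 0.5 -6.1 0.5 0;-2.2 0.5 -6.1 0.5 0;-1.5 0.5 -6.1 0.5 0;-1.0 0.5 -6.1 0.5 0;-0.6 0.5 -6.1 0.5 0;-0.3 0.5 -6.1 0.5 0;-0.3 0.5 -6.1 0.5 0' 30
python3 - <<'E'
from h import *
snap('side','s5')
a=cv2.imread('pics/s5.png')[170:290,290:430]; cv2.imwrite('pics/zs5.png',cv2.resize(a,None,fx=5.5,fy=5,interpolation=cv2.INTER_CUBIC))
E
```

```text
time: 10.7
tool_pos: [0.4308, -0.0125, 0.1017]
ee_rot: [0.709, 0.006, -0.705, 0.008]
ft_force: [-4.0, 0.3, 1.5]
opening: 0.0206
```

View pics/zs5.png

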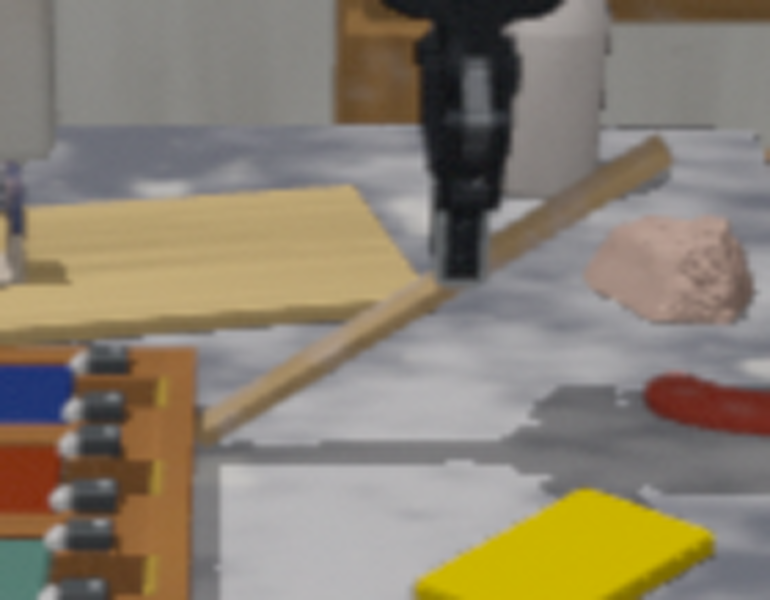

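```bash
cat >> h.py <<'E'
def ony(i,u,v,y):
    o,d=ray(i,u,v); return o+d*(y-o[1])/d[1]
E
python3 - <<'E'
from h import *
S=load('s5')[1]
z=lambda x,y:(290+(x-2.25)/5.5,170+(y-2)/5)
a=ony(S,*z(208,442),-.002);b=ony(S,*z(668,165),-.002);f=ony(S,*z(433,290),-.002)
for p in (a,b,f): print(np.round(p,4))
for p,q in ((a,b),(a,f),(f,b)):
    d=q-p; print(np.degrees(np.arctan2(d[2],-d[0])),np.linalg.norm(d))
# side bias: board near-R top corner
print(ony(S,*z(195,350),-.0615), ony(S,*z(162,391),-.012))
E
```

```text
[ 0.531  -0.002   0.0104]
[ 0.3478 -0.002   0.1491]
[ 0.4389 -0.002   0.0884]
37.119875880987976 0.22985528621344511
40.267036348256696 0.12074382215904464
33.6489999143833 0.10949441301559261
[ 0.5386483  -0.0615      0.02948646] [ 0.55071705 -0.012       0.03158808]
```

```bash
python3 -m pendant '-1 0 0 0 0;-1 0 3 0 0;0 0 5 0 0;1.85 0 5 0 0;1.85 0 3.4 0 0;1.85 0 3.4 0 0;1.85 0 3.4 0 0;1.85 0 3.4 0 0;1.85 0 3.4 0 0;1.85 0 3.4 0 0' 30
python3 - <<'E'
from h import *
print(arm.get_obs()['tool_pos'])
snap('side','s6'); snap('wrist','w6')
a=cv2.imread('pics/s6.png')[160:280,290:430]; cv2.imwrite('pics/zs6.png',cv2.resize(a,None,fx=5.5,fy=5,interpolation=cv2.INTER_CUBIC))
a=cv2.imread('pics/w6.png')[0:200,200:440]; cv2.imwrite('pics/zw6.png',cv2.resize(a,None,fx=3,fy=3,interpolation=cv2.INTER_CUBIC))
E
```

```text
time: 11.58
tool_pos: [0.4492, -0.0125, 0.1361]
ee_rot: [0.709, 0.006, -0.705, 0.008]
ft_force: [-0.8, 0.5, -0.8]
opening: 0.0208
[ 0.44923208 -0.01248596  0.13607525]
```

View pics/zs6.png

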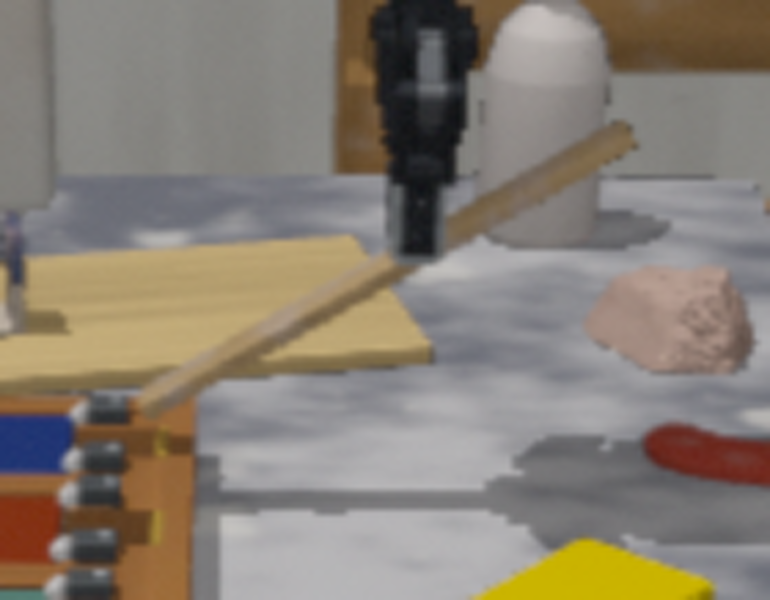

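View pics/zw6.png

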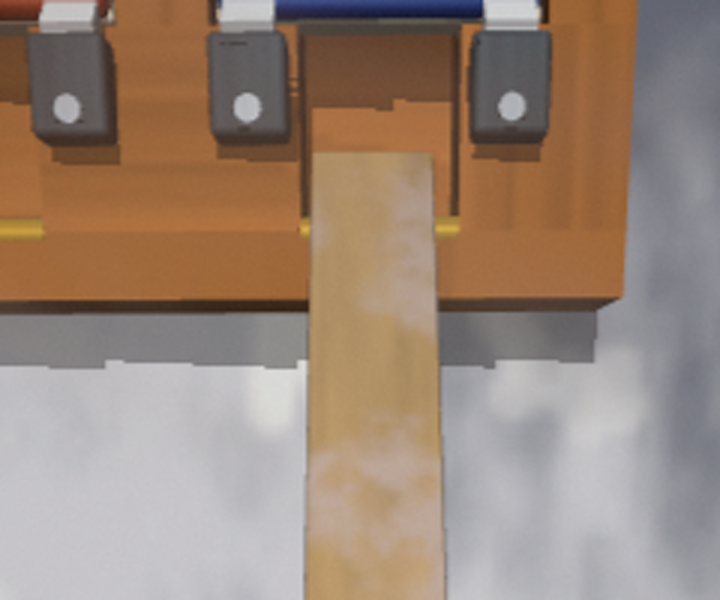

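Run:
```python
from h import *
S=load('s6')[1]
z=lambda x,y:(290+(x-2.25)/5.5,160+(y-2)/5)
a=ony(S,*z(150,416),-.002);b=ony(S,*z(634,145),-.002);f=ony(S,*z(392,277),-.002)
for p in (a,b,f): print(np.round(p,4))
for p,q in ((a,b),(a,f),(f,b)):
    d=q-p; print(np.degrees(np.arctan2(d[2],-d[0])),np.linalg.norm(d))
print(ony(S,*z(195,400),-.0615), ony(S,*z(160,440),-.012))
W=load('w6')[1]
for zz in (.04,.045,.05,.055): print(zz,np.round(onz(W,200+312/3,153/3,zz),4),np.round(onz(W,200+434/3,153/3,zz),4))
print('bar in w6',onz(W,200+380/3,228/3,.0325),'sample edge',onz(W,200+380/3,22/3,.032))
X,e=tri([(W,200+312/3,153/3),(S,*z(142,402))]); print(X,e)
```

```text
[ 0.5551 -0.002   0.0492]
[ 0.3632 -0.002   0.1813]
[ 0.4563 -0.002   0.1188]
34.543726095941864 0.23297665690147099
35.21120877694222 0.12081158779440432
33.824895400375844 0.11218209579758635
[ 0.5386483  -0.0615      0.02948646] [ 0.5515566  -0.012       0.03209394]
0.04 [0.5658 0.0014 0.04  ] [ 0.5663 -0.0222  0.04  ]
0.045 [0.5647 0.0011 0.045 ] [ 0.5652 -0.0219  0.045 ]
0.05 [0.5636 0.0008 0.05  ] [ 0.5641 -0.0217  0.05  ]
0.055 [5.626e-01 5.000e-04 5.500e-02] [ 0.5631 -0.0215  0.055 ]
bar in w6 [ 0.5538094  -0.01204391  0.0325    ] sample edge [ 0.59089636 -0.01125348  0.032     ]
[5.60020252e-01 4.43674138e-04 5.78027794e-02] [array([-0.1,  4. ]), array([-0.8, -0.2])]
```

```bash
python3 -m pendant '0 -0.1 1 0 0;-3.4 -0.1 1 0 0;-3.4 -0.1 -2 0 0;-3.4 -0.1 -3.4 0 0;-2.6 -0.1 -3.4 0 0;-2.2 -0.1 -3.4 0 0;-1.9 -0.1 -3.4 0 0;-1.6 -0.1 -3.4 0 0;-1.3 -0.1 -3.4 0 0;-1.25 -0.1 -3.4 0 0' 30
python3 -m pendant '-1 0 0 0 0;-1 0 4 0 0;0 0 5 0 0;1.2 0 5 0 0;1.2 0 3.8 0 0;1.2 0 3.8 0 0;1.2 0 3.8 0 0;1.2 0 3.8 0 0;1.2 0 3.8 0 0;1.2 0 3.8 0 0' 30
python3 - <<'E'
from h import *
print(arm.get_obs()['tool_pos'])
snap('side','s7'); snap('wrist','w7')
a=cv2.imread('pics/s7.png')[160:280,290:430]; cv2.imwrite('pics/zs7.png',cv2.resize(a,None,fx=5.5,fy=5,interpolation=cv2.INTER_CUBIC))
a=cv2.imread('pics/w7.png')[0:200,200:440]; cv2.imwrite('pics/zw7.png',cv2.resize(a,None,fx=3,fy=3,interpolation=cv2.INTER_CUBIC))
E
```

```text
time: 12.52
tool_pos: [0.4363, -0.0135, 0.1023]
ee_rot: [0.709, 0.006, -0.705, 0.008]
ft_force: [-5.7, 0.2, 4.1]
opening: 0.0206
time: 13.35
tool_pos: [0.4483, -0.0135, 0.1406]
ee_rot: [0.709, 0.006, -0.705, 0.008]
ft_force: [-0.6, -0.1, -0.2]
opening: 0.0209
[ 0.44831736 -0.01349434  0.14062341]
```

View pics/zs7.png

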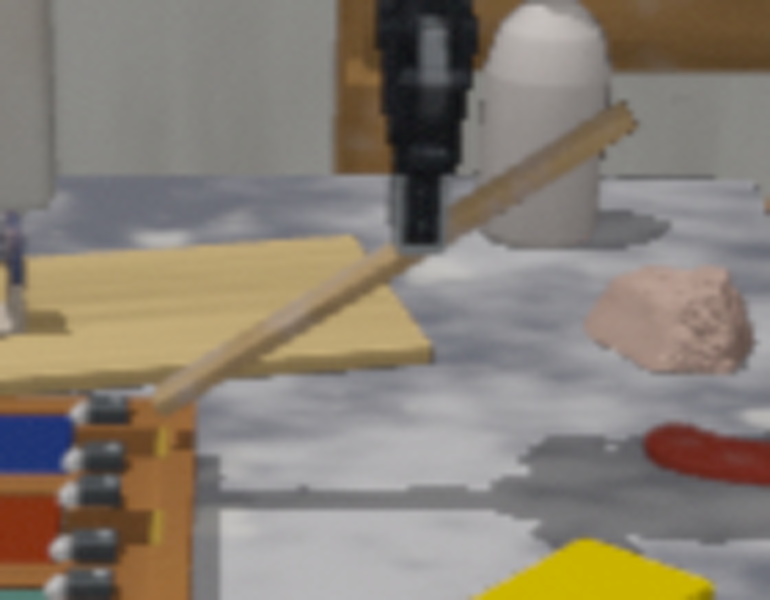

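View pics/zw7.png

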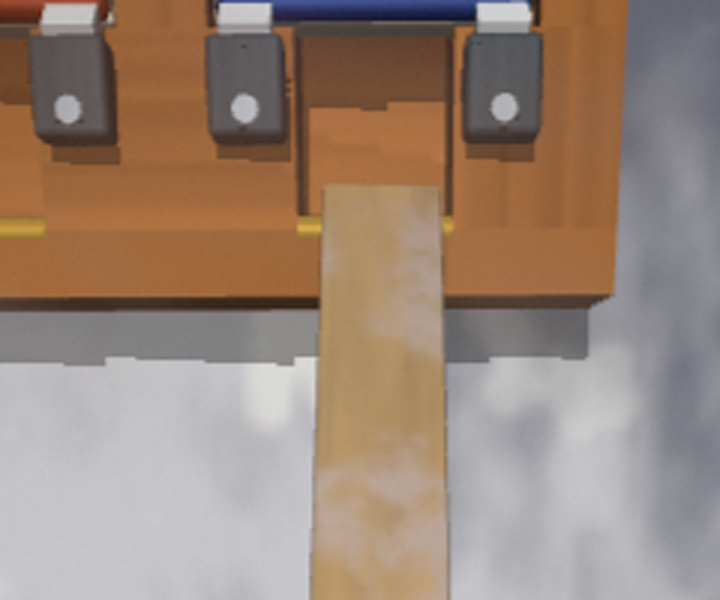

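Run:
```python
from h import *
S=load('s7')[1]
z=lambda x,y:(290+(x-2.25)/5.5,160+(y-2)/5)
a=ony(S,*z(163,413),-.003);b=ony(S,*z(634,128),-.003);f=ony(S,*z(398,266),-.003)
for p in (a,b,f): print(np.round(p,4))
for p,q in ((a,b),(a,f),(f,b)):
    d=q-p; print(np.degrees(np.arctan2(d[2],-d[0])),np.linalg.norm(d))
W=load('w7')[1]
for zz in (.045,.05,.055,.06): print(zz,np.round(onz(W,200+323/3,185/3,zz),4),np.round(onz(W,200+439/3,185/3,zz),4))
print('bar in w7',onz(W,200+375/3,226/3,.0325),'sample edge',onz(W,200+375/3,22/3,.032))
```

```text
[ 0.5497 -0.003   0.0503]
[ 0.3635 -0.003   0.1887]
[ 0.454  -0.003   0.1237]
36.62066594416539 0.23195723265167542
37.514003118378604 0.1205797159456242
35.65377796177301 0.11140803581865938
0.045 [ 0.5591 -0.0018  0.045 ] [ 0.5596 -0.0243  0.045 ]
0.05 [ 0.5582 -0.002   0.05  ] [ 0.5586 -0.024   0.05  ]
0.055 [ 0.5572 -0.0023  0.055 ] [ 0.5577 -0.0238  0.055 ]
0.06 [ 0.5563 -0.0025  0.06  ] [ 0.5567 -0.0235  0.06  ]
bar in w7 [ 0.55389627 -0.01202366  0.0325    ] sample edge [ 0.5912893  -0.01126682  0.032     ]
```

```bash
python3 -m pendant '0.3 0.1 -1 0 0;0.3 0.1 -1.8 0 0;1 0.1 -2.33 0 0;1.7 0.1 -2.85 0 0;2.4 0.1 -3.38 0 0;2.8 0.1 -3.68 0 0;3.2 0.1 -3.98 0 0;3.2 0.1 -3.98 0 0;3.2 0.1 -3.98 0 0;3.2 0.1 -3.98 0 0' 30
python3 - <<'E'
from h import *
print(arm.get_obs()['tool_pos'])
snap('side','s8'); snap('wrist','w8')
a=cv2.imread('pics/s8.png')[160:280,290:430]; cv2.imwrite('pics/zs8.png',cv2.resize(a,None,fx=5.5,fy=5,interpolation=cv2.INTER_CUBIC))
a=cv2.imread('pics/w8.png')[0:200,200:440]; cv2.imwrite('pics/zw8.png',cv2.resize(a,None,fx=3,fy=3,interpolation=cv2.INTER_CUBIC))
E
```

```text
time: 14.28
tool_pos: [0.4802, -0.0125, 0.1009]
ee_rot: [0.709, 0.006, -0.705, 0.008]
ft_force: [0.3, 0.2, -0.4]
opening: 0.0207
[ 0.480249   -0.01252281  0.10088928]
```

View pics/zs8.png

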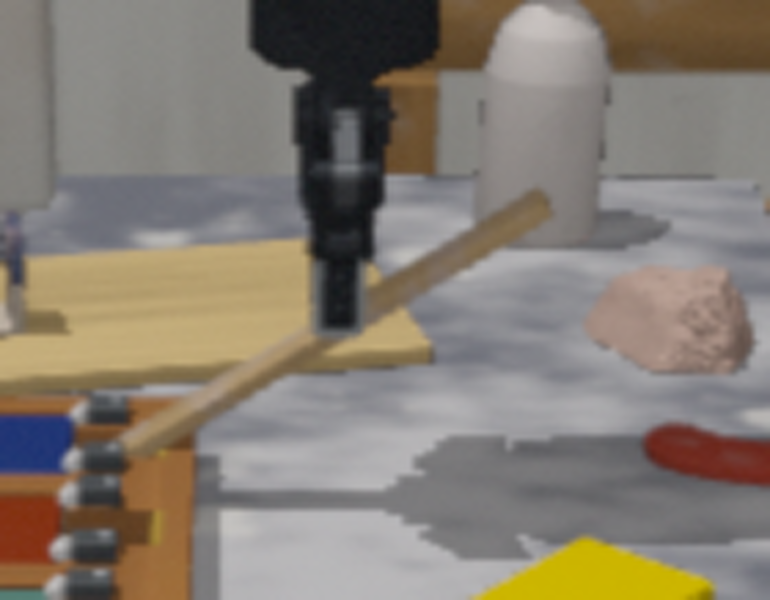

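View pics/zw8.png

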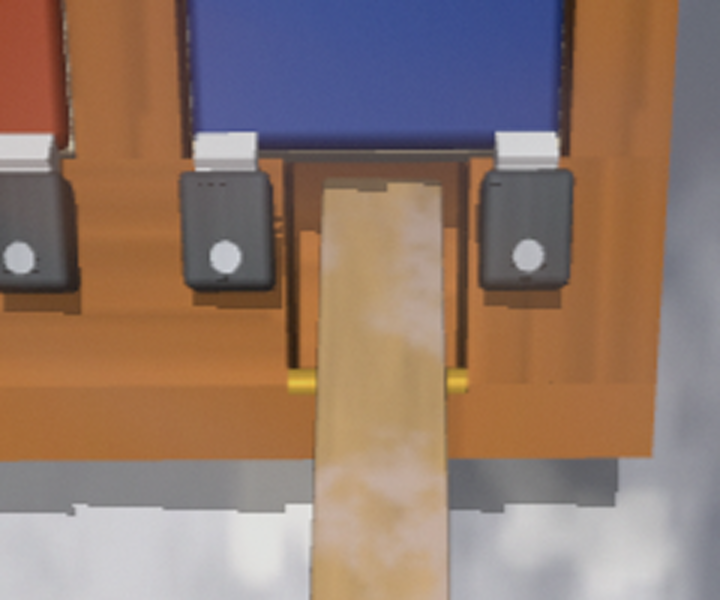

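Run:
```python
from h import *
W=load('w8')[1]; S=load('s8')[1]
print('bar',onz(W,200+378/3,380/3,.0325)[:2],'sample top edge',onz(W,200+378/3,145/3,.032)[:2])
for zz in (.01,.015,.02,.025): 
    l,r=onz(W,200+324/3,182/3,zz),onz(W,200+440/3,182/3,zz); print(zz,np.round(l,4),np.round(r,4),l[1]-r[1])
z=lambda x,y:(290+(x-2.25)/5.5,160+(y-2)/5)
b=ony(S,*z(550,214),-.003);f=ony(S,*z(365,322),-.003);g=ony(S,*z(320,345),-.003);h=ony(S,*z(170,445),-.003)
print(b,f,g,h)
for p,q in ((f,b),(g,b),(h,b)): 
    d=q-p; print(np.degrees(np.arctan2(d[2],-d[0])))
```

```text
bar [ 0.55419118 -0.01214977] sample top edge [ 0.59246151 -0.01134979]
0.01 [ 0.5907 -0.0012  0.01  ] [ 0.5911 -0.0232  0.01  ] 0.02201815685648912
0.015 [ 0.5897 -0.0015  0.015 ] [ 0.5902 -0.023   0.015 ] 0.021531355800599998
0.02 [ 0.5888 -0.0017  0.02  ] [ 0.5892 -0.0227  0.02  ] 0.021044554744710876
0.025 [ 0.5878 -0.0019  0.025 ] [ 0.5883 -0.0225  0.025 ] 0.020557753688821755
[ 0.3942871  -0.003       0.14882647] [ 0.46674446 -0.003       0.09652367] [ 0.48490451 -0.003       0.08504413] [ 0.5469062 -0.003      0.033996 ]
35.82335416991968
35.14034007242313
36.957770070928916
```

```bash
python3 -m pendant '0.4 0 -0.25 0 0;0.75 0 -0.45 0 0;0.75 0 -0.45 0 0;0.7 0 -0.65 0 0;0.65 0 -0.85 0 0;0.56 0 -1.22 0 0;0.5 0 -1.52 0 0;0.44 0 -1.83 0 0;0.44 0 -1.83 0 0;0.44 0 -1.83 0 0' 35
python3 - <<'E'
from h import *
print(arm.get_obs()['tool_pos'])
snap('side','s9'); snap('wrist','w9')
a=cv2.imread('pics/s9.png')[160:280,290:430]; cv2.imwrite('pics/zs9.png',cv2.resize(a,None,fx=5.5,fy=5,interpolation=cv2.INTER_CUBIC))
a=cv2.imread('pics/w9.png')[0:200,200:440]; cv2.imwrite('pics/zw9.png',cv2.resize(a,None,fx=3,fy=3,interpolation=cv2.INTER_CUBIC))
E
```

```text
time: 15.22
tool_pos: [0.4847, -0.0125, 0.0825]
ee_rot: [0.709, 0.006, -0.705, 0.008]
ft_force: [0.3, -0.0, 3.5]
opening: 0.02
[ 0.48469599 -0.01254466  0.082531  ]
```

View pics/zs9.png

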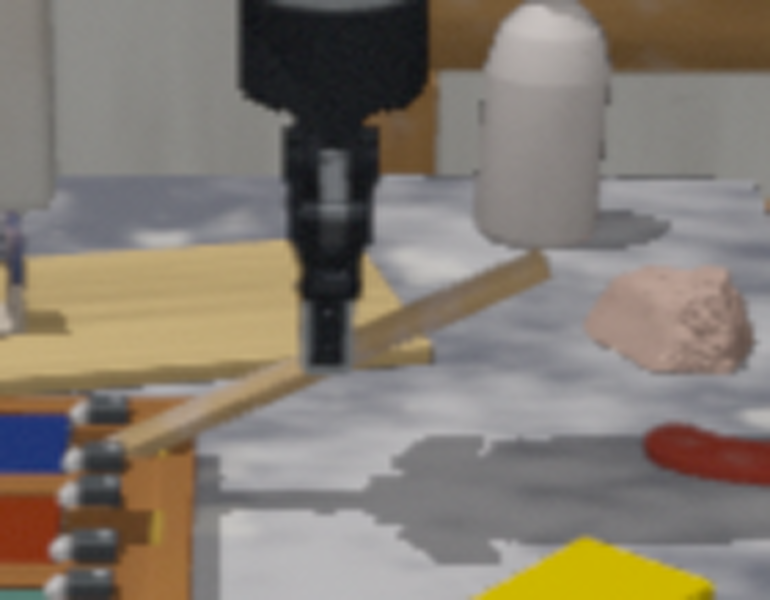

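View pics/zw9.png

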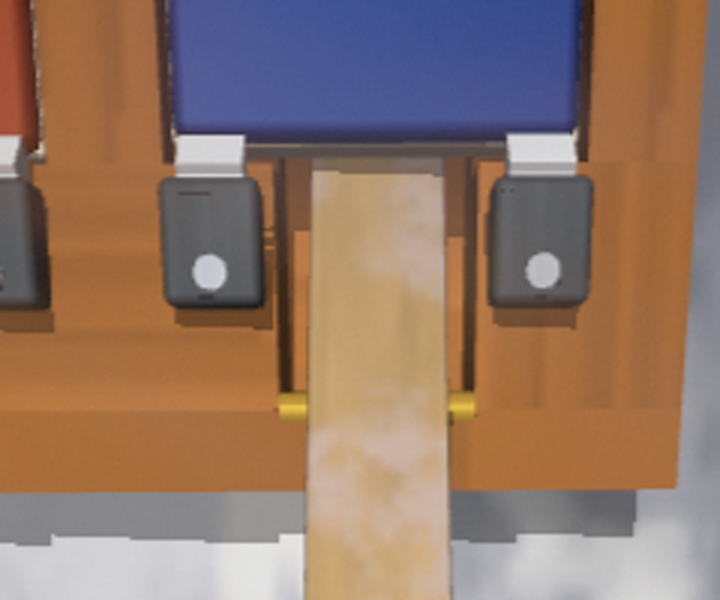

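```bash
python3 -m pendant '-0.15 0 -0.24 0 0;-0.31 0 -0.48 0 0;-0.44 0 -0.74 0 0;-0.57 0 -1.0 0 0;-0.69 0 -1.26 0 0;-0.8 0 -1.53 0 0;-0.9 0 -1.8 0 0;-0.99 0 -2.08 0 0;-0.99 0 -2.08 0 0;-0.99 0 -2.08 0 0' 40
python3 - <<'E'
from h import *
print(arm.get_obs()['tool_pos'])
snap('side','s10'); snap('wrist','w10')
a=cv2.imread('pics/s10.png')[160:280,290:430]; cv2.imwrite('pics/zs10.png',cv2.resize(a,None,fx=5.5,fy=5,interpolation=cv2.INTER_CUBIC))
a=cv2.imread('pics/w10.png')[0:200,200:440]; cv2.imwrite('pics/zw10.png',cv2.resize(a,None,fx=3,fy=3,interpolation=cv2.INTER_CUBIC))
E
```

```text
time: 16.15
tool_pos: [0.4742, -0.0126, 0.0617]
ee_rot: [0.709, 0.006, -0.705, 0.008]
ft_force: [-2.1, -0.1, 4.0]
opening: 0.0206
[ 0.47424286 -0.01255863  0.06170291]
```

View pics/zs10.png

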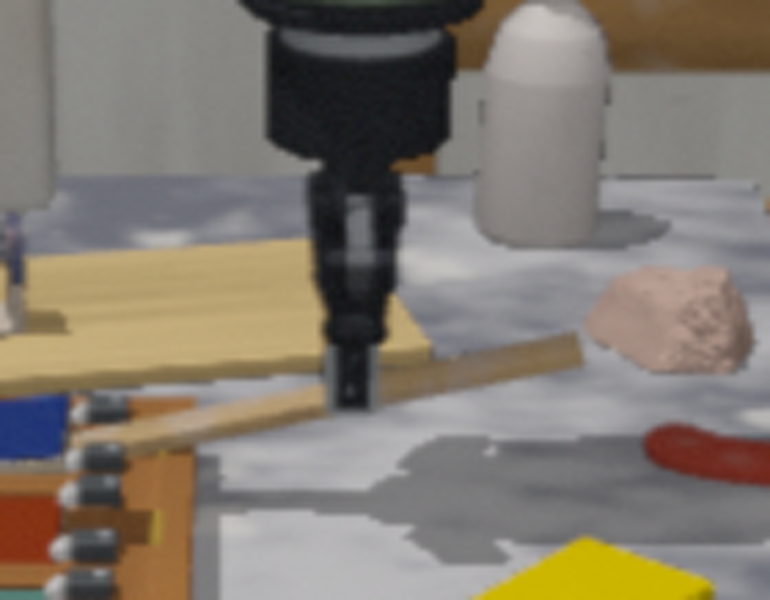

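View pics/zw10.png

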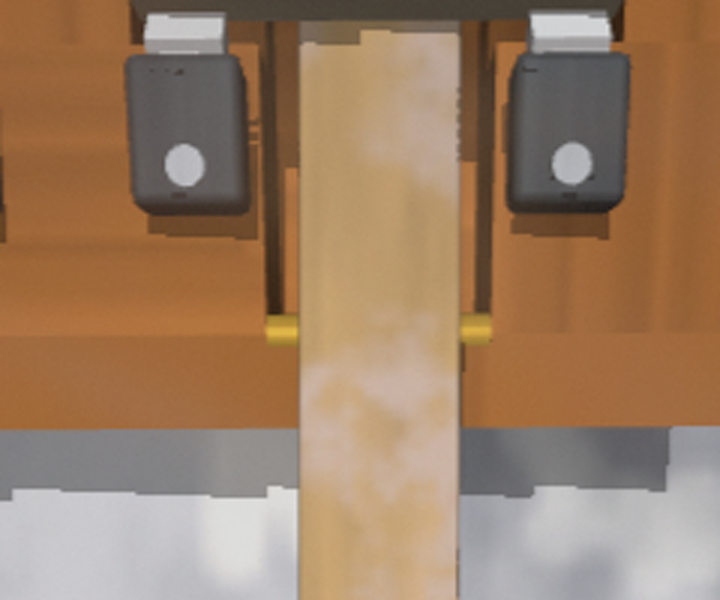

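```bash
python3 -m pendant '-0.05 0 -0.14 0 0;-0.08 0 -0.28 0 0;-0.12 0 -0.42 0 0;-0.15 0 -0.55 0 0;-0.18 0 -0.7 0 0;-0.21 0 -0.84 0 0;-0.21 0 -0.84 0 0;-0.21 0 -0.84 0 0;-0.21 0 -0.84 0 0;-0.21 0 -0.84 0 0' 40
python3 - <<'E'
from h import *
print(arm.get_obs()['tool_pos'])
snap('side','s11'); snap('wrist','w11')
a=cv2.imread('pics/s11.png')[180:280,230:400]; cv2.imwrite('pics/zs11.png',cv2.resize(a,None,fx=4.6,fy=4.6,interpolation=cv2.INTER_CUBIC))
E
```

```text
time: 17.08
tool_pos: [0.4725, -0.0125, 0.0534]
ee_rot: [0.709, 0.006, -0.705, 0.008]
ft_force: [-1.3, 0.5, 4.2]
opening: 0.0204
[ 0.47246504 -0.012455    0.05343683]
```

View pics/zs11.png

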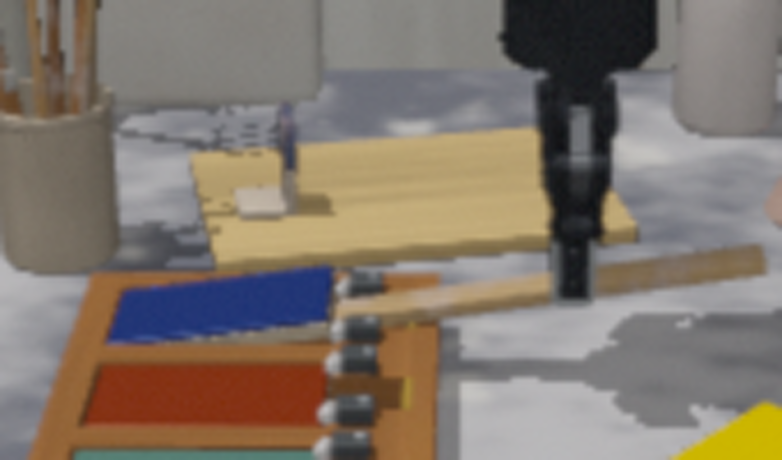

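View pics/w11.png

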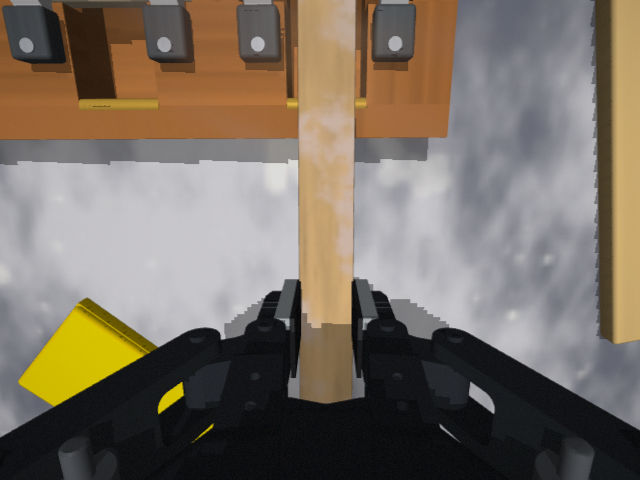

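Run:
```python
from h import *
S=load('s11')[1]
z=lambda x,y:(230+(x-1.8)/4.6,180+(y-1.8)/4.6)
for p in [(331,325),(331,338),(108,342),(333,266)]: print(p,np.round(ony(S,*z(*p),.0205),4),np.round(ony(S,*z(*p),-.0435),4))
```

```text
(331, 325) [0.5886 0.0205 0.0408] [ 0.5945 -0.0435  0.009 ]
(331, 338) [0.5888 0.0205 0.0337] [ 0.5947 -0.0435  0.0014]
(108, 342) [0.6997 0.0205 0.0299] [ 0.7124 -0.0435 -0.0026]
(333, 266) [0.5868 0.0205 0.0728] [ 0.5926 -0.0435  0.043 ]
```

```bash
python3 -m pendant '-0.03 0 -0.15 0 0;-0.05 0 -0.28 0 0;-0.08 0 -0.42 0 0;-0.11 0 -0.57 0 0;-0.12 0 -0.7 0 0;-0.12 0 -0.7 0 0;-0.12 0 -0.7 0 0;-0.12 0 -0.7 0 0;-0.12 0 -0.7 0 0;-0.12 0 -0.7 0 0' 40
python3 - <<'E'
from h import *
print(arm.get_obs()['tool_pos'])
snap('side','s12')
a=cv2.imread('pics/s12.png')[180:280,230:400]; cv2.imwrite('pics/zs12.png',cv2.resize(a,None,fx=4.6,fy=4.6,interpolation=cv2.INTER_CUBIC))
E
```

```text
time: 18.02
tool_pos: [0.4715, -0.0127, 0.0465]
ee_rot: [0.709, 0.005, -0.705, 0.008]
ft_force: [-0.4, -1.0, 5.0]
opening: 0.02
[ 0.47149202 -0.01268411  0.04651016]
```

View pics/zs12.png

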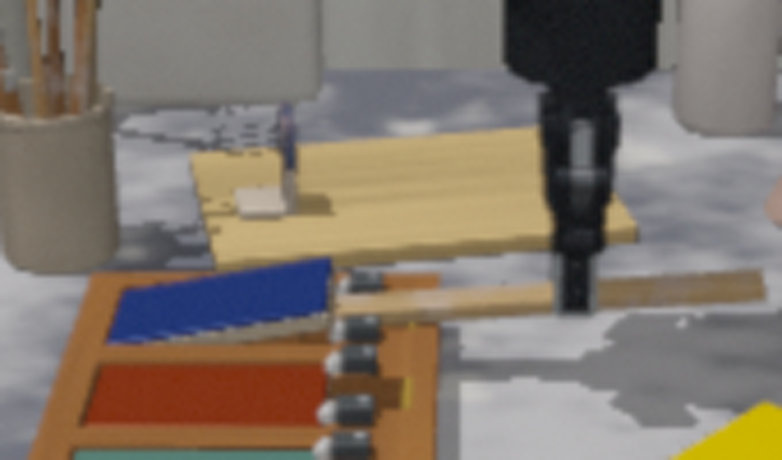

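```bash
python3 -m pendant '-0.01 0 -0.15 0 0;-0.02 0 -0.3 0 0;-0.03 0 -0.45 0 0;-0.04 0 -0.6 0 0;-0.04 0 -0.6 0 0;-0.04 0 -0.6 0 0;-0.04 0 -0.6 0 0;-0.04 0 -0.6 0 0;-0.04 0 -0.6 0 0;-0.04 0 -0.6 0 0' 40
python3 - <<'E'
from h import *
print(arm.get_obs()['tool_pos'])
snap('side','s13')
a=cv2.imread('pics/s13.png')[180:280,230:400]; cv2.imwrite('pics/zs13.png',cv2.resize(a,None,fx=4.6,fy=4.6,interpolation=cv2.INTER_CUBIC))
E
```

```text
time: 18.9
tool_pos: [0.4711, -0.0126, 0.0406]
ee_rot: [0.709, 0.005, -0.705, 0.008]
ft_force: [-2.2, 0.8, 4.8]
opening: 0.0202
[ 0.47112368 -0.0126358   0.04055638]
```

View pics/zs13.png

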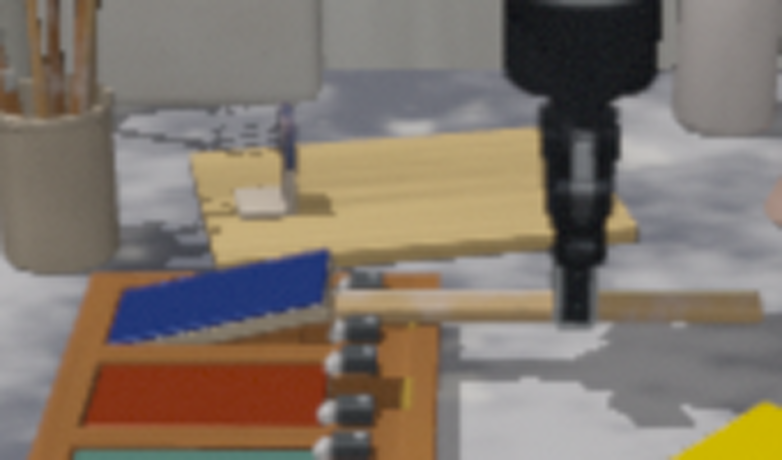

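```bash
python3 -m pendant '0.02 0 0.2 0 0;0.03 0 0.4 0 0;0.05 0 0.6 0 0;0.08 0 0.8 0 0;0.1 0 1.0 0 0;0.13 0 1.2 0 0;0.16 0 1.4 0 0;0.2 0 1.56 0 0;0.2 0 1.56 0 0;0.2 0 1.56 0 0' 40
python3 - <<'E'
from h import *
print(arm.get_obs()['tool_pos'])
snap('side','s14')
a=cv2.imread('pics/s14.png')[180:280,230:400]; cv2.imwrite('pics/zs14.png',cv2.resize(a,None,fx=4.6,fy=4.6,interpolation=cv2.INTER_CUBIC))
E
```

```text
time: 19.78
tool_pos: [0.4731, -0.0127, 0.0562]
ee_rot: [0.709, 0.005, -0.705, 0.008]
ft_force: [-0.7, 0.3, -1.8]
opening: 0.0206
[ 0.47313687 -0.01265579  0.05620603]
```

View pics/zs14.png

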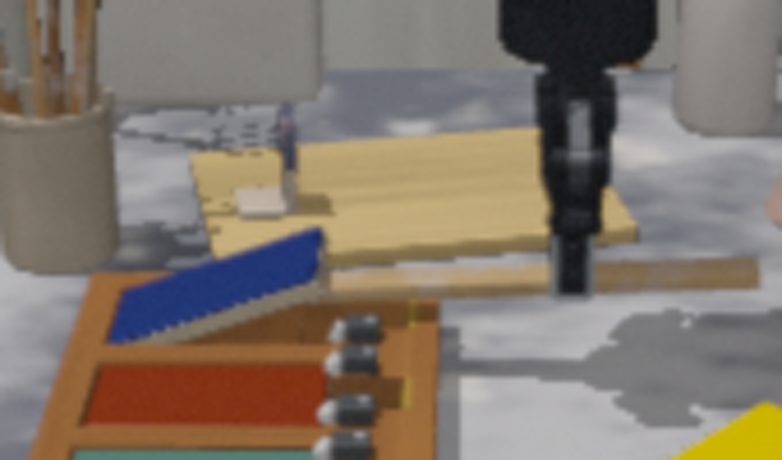

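The stick stayed level in the grip and carried the sample higher. I'll lower it back onto the bar, loosen the grip slightly so the sample settles on its catches, and grip again.

```bash
python3 -m pendant '0 0 -0.3 0 0;0 0 -0.6 0 0;-0.05 0 -0.9 0 0;-0.1 0 -1.2 0 0;-0.15 0 -1.4 0 0;-0.2 0 -1.56 0 0;-0.2 0 -1.56 0 0.35;-0.2 0 -1.56 0 0.35;-0.2 0 -1.56 0 0.35;-0.2 0 -1.56 0 0.35' 30
python3 - <<'E'
from h import *
print(arm.get_obs()['tool_pos'])
snap('side','s15')
a=cv2.imread('pics/s15.png')[180:280,230:400]; cv2.imwrite('pics/zs15.png',cv2.resize(a,None,fx=4.6,fy=4.6,interpolation=cv2.INTER_CUBIC))
E
```

```text
time: 20.67
tool_pos: [0.4711, -0.0127, 0.0406]
ee_rot: [0.709, 0.005, -0.705, 0.008]
ft_force: [0.2, 0.3, 0.5]
opening: 0.0297
[ 0.47107548 -0.01265719  0.04059757]
```

View pics/zs15.png

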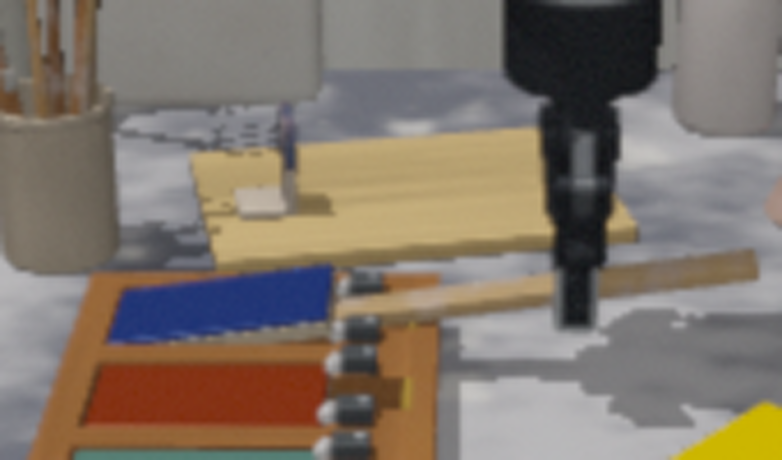

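Run:
```python
from h import *
snap('wrist','w15')
a=cv2.imread('pics/w15.png')[0:130,200:440]; cv2.imwrite('pics/zw15.png',cv2.resize(a,None,fx=3.3,fy=3.3,interpolation=cv2.INTER_CUBIC))
for n in ('s9','s13','s15'):
    a=cv2.imread(f'pics/{n}.png')[225:270,245:335]; cv2.imwrite(f'pics/y{n}.png',cv2.resize(a,None,fx=8,fy=8,interpolation=cv2.INTER_CUBIC))
a=np.vstack([cv2.imread(f'pics/y{n}.png')[:270] for n in ('s13','s15')]); cv2.imwrite('pics/yy.png',a)
```

```text
(no output)
```

View pics/zw15.png

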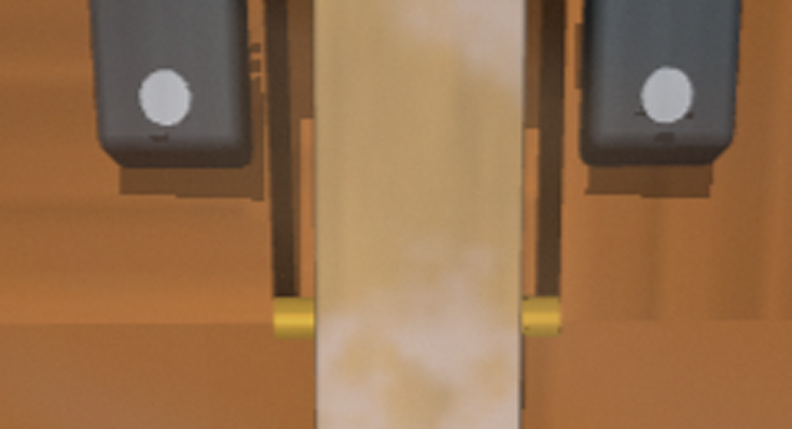

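View pics/yy.png

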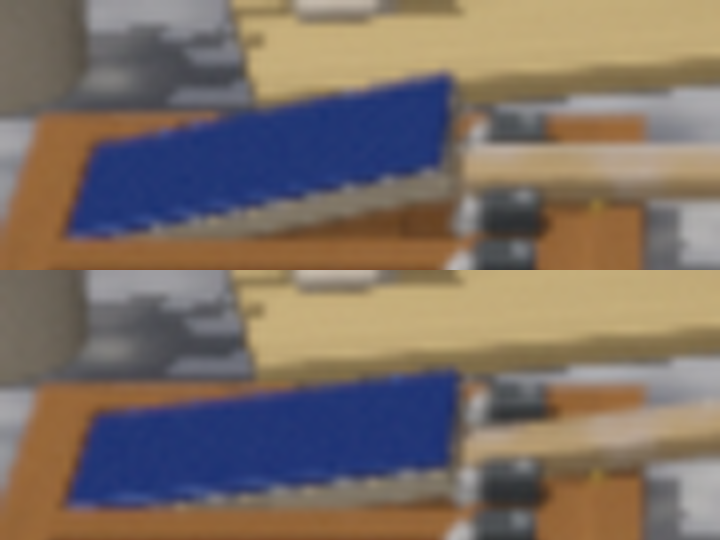

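```bash
python3 -m pendant '0 0 0 0 0;0 0 0 0 0;0 0 0 0 0;0 0 0 0 0;-1 0 0.1 0 0;-2 0 0.25 0 0;-3 0 0.4 0 0;-4 0 0.55 0 0;-5 0 0.7 0 0;-6 0 0.85 0 0' 25
python3 - <<'E'
from h import *
print(arm.get_obs()['tool_pos'])
snap('side','s16')
a=cv2.imread('pics/s16.png')[180:280,230:400]; cv2.imwrite('pics/zs16.png',cv2.resize(a,None,fx=4.6,fy=4.6,interpolation=cv2.INTER_CUBIC))
E
```

```text
time: 21.6
tool_pos: [0.4108, -0.0126, 0.0492]
ee_rot: [0.709, 0.005, -0.705, 0.008]
ft_force: [1.0, -0.0, 0.6]
opening: 0.0211
[ 0.41078145 -0.01263278  0.04924948]
```

View pics/zs16.png

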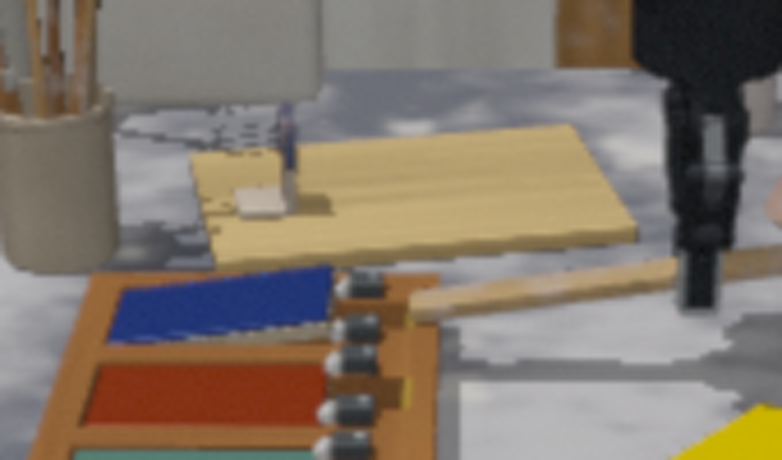

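```bash
python3 -m pendant '0 0 3 0 0;0 0 6 7 0;0 0 6 14 0;0 0 6 21 0;0 0 6 28 0;0 0 6 35 0;1 0 6 42 0;3 0 6 49 0;5 0 6 56 0;6.5 0 6 63 0' 30
python3 -m pendant '1.2 0.2 0 7 0;1.2 0.2 -2 14 0;1.2 0.2 -4 21 0;1.2 0.2 -6 27 0;1.2 0.2 -7.5 27 0;1.2 0.2 -8.5 27 0;1.2 0.2 -9.1 27 0;1.2 0.2 -9.6 27 0;1.2 0.2 -9.6 27 0;1.2 0.2 -9.6 27 0' 30
python3 - <<'E'
from h import *
print(arm.get_obs()['tool_pos'])
snap('wrist','w17');snap('side','s17')
a=cv2.imread('pics/s17.png')[180:300,230:430]; cv2.imwrite('pics/zs17.png',cv2.resize(a,None,fx=4,fy=4,interpolation=cv2.INTER_CUBIC))
E
```

```text
time: 22.48
tool_pos: [0.4753, -0.0129, 0.1097]
ee_rot: [0.6, 0.376, -0.596, 0.378]
ft_force: [-0.7, 0.3, 0.5]
opening: 0.0214
time: 23.32
tool_pos: [0.4875, -0.0108, 0.014]
ee_rot: [0.496, 0.505, -0.491, 0.507]
ft_force: [0.6, 0.6, 0.6]
opening: 0.0211
[ 0.48751882 -0.01082297  0.01403849]
```

View pics/zs17.png

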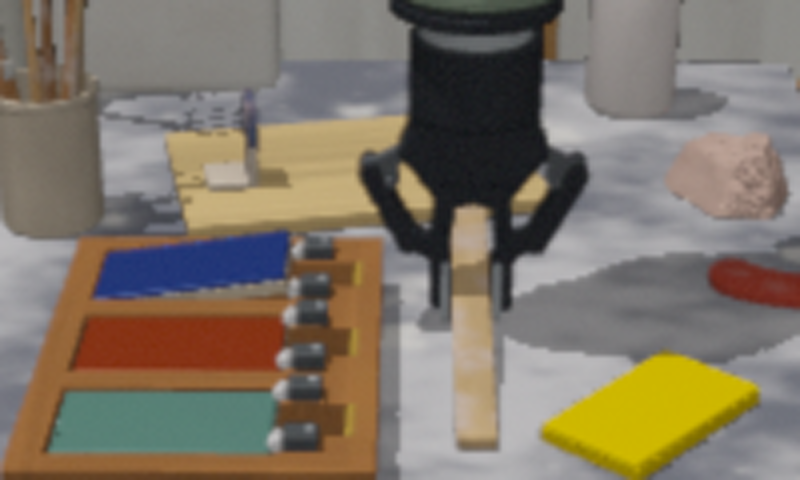

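View pics/w17.png

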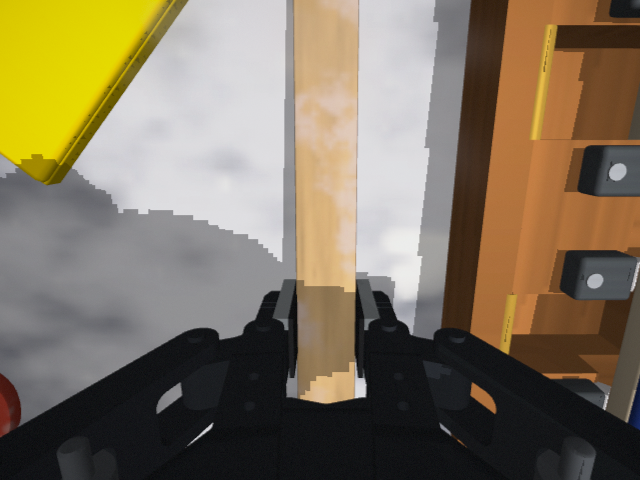

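```bash
python3 -m pendant '0 0 0 0 0.25;0 0 0 0 0.4;0 0 0 0 0.4;0 0 0 0 0.4;0 0 1 0 0.4;0 0 3 0 0.4;0 0 6 0 0.5;0 0 9 0 0.6;0 0 12 -7 0.8;0 0 13 -14 0.9' 60
python3 -m pendant '1 0 0 -7 0.9;2 0 0 -14 0.9;3 0 0 -21 0.9;4 0 0 -28 0.9;5 0 0 -35 0.9;6 0 0 -42 0.9;7 0 0 -49 0.9;7.5 0 0 -56 0.9;7.5 0 0 -63 0.9;7.5 0 0 -70 0.9'
python3 - <<'E'
from h import *
from scipy.spatial.transform import Rotation as R
o=arm.get_obs(); r=R.from_quat(o['ee_rot']).as_matrix(); print(np.round(o['tool_pos'],4), np.degrees(np.arctan2(r[1,1],r[0,1])),o['opening'])
snap('side','s18');snap('wrist','w18')
E
```

```text
time: 24.25
tool_pos: [0.4883, -0.0109, 0.1476]
ee_rot: [0.556, 0.439, -0.55, 0.442]
ft_force: [0.7, 1.0, 1.2]
opening: 0.0736
time: 25.08
tool_pos: [0.5633, -0.0109, 0.1475]
ee_rot: [0.708, 0.038, -0.704, 0.045]
ft_force: [-0.2, 0.1, -0.2]
opening: 0.0769
[ 0.5633 -0.0109  0.1475] -83.24719695547552 0.0769304952955625
```

View pics/s18.png

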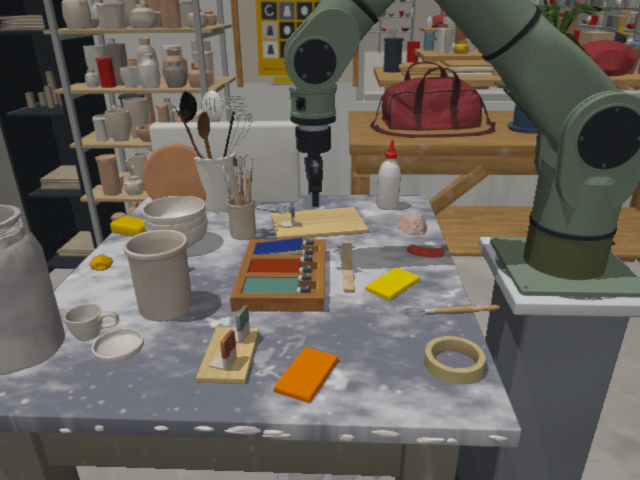

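View pics/w18.png

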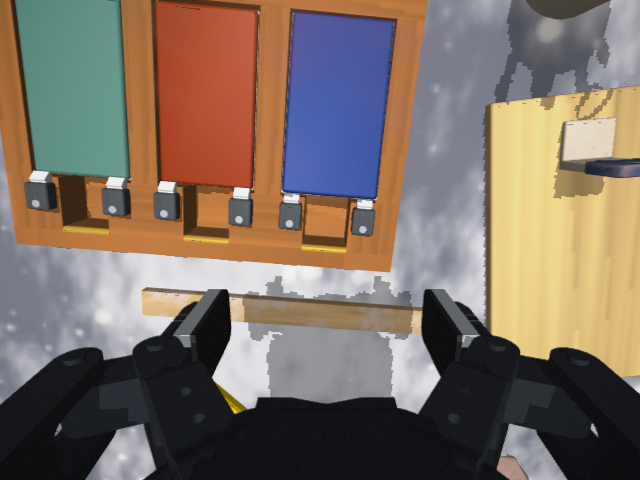

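Run:
```python
from h import *
W=load('w18')[1]
for z in (.044,.048): print(z,np.round(onz(W,282.5,194,z),4),np.round(onz(W,377,198.5,z),4))
print(np.round(onz(W,292,10,.032),4),np.round(onz(W,397,19,.032),4),'bar',np.round(onz(W,325,247,.0325),4))
S=load('s18')[1]
# stick ends
im,_=load('s18')
a=cv2.imread('pics/s18.png')[170:260,240:340]; cv2.imwrite('pics/zs18.png',cv2.resize(a,None,fx=7,fy=6.5,interpolation=cv2.INTER_CUBIC))
```

```text
0.044 [0.5925 0.0194 0.044 ] [ 0.5963 -0.043   0.044 ]
0.048 [0.5932 0.019  0.048 ] [ 0.5969 -0.0423  0.048 ]
[0.7038 0.0236 0.032 ] [ 0.7061 -0.041   0.032 ] bar [ 0.5559 -0.0129  0.0325]
```

View pics/zs18.png

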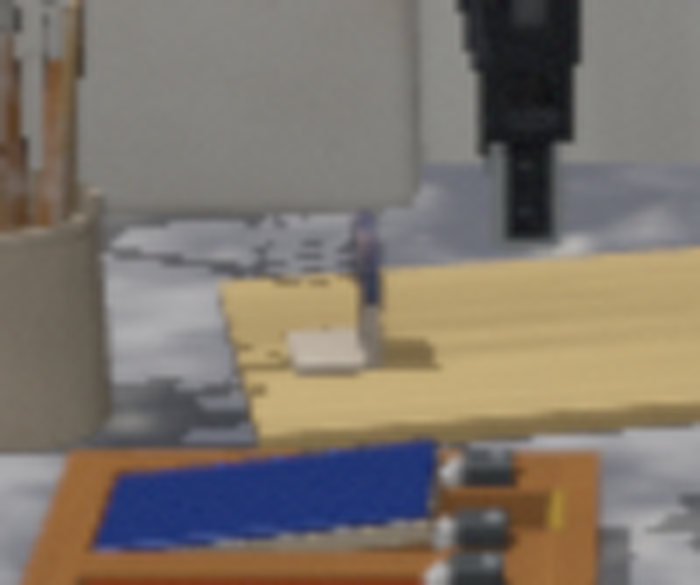

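```bash
python3 -m pendant '2 0 0 -3 0.9;4 -0.1 0 -5.7 0.9;4.7 -0.1 -2 -5.7 0.9;4.7 -0.1 -5 -5.7 0.9;4.7 -0.1 -7.5 -5.7 0.9;4.7 -0.1 -8.7 -5.7 0.9;4.7 -0.1 -9.5 -5.7 0.9;4.7 -0.1 -9.5 -5.7 0.9;4.7 -0.1 -9.5 -5.7 0.9;4.7 -0.1 -9.5 -5.7 0.9'
python3 - <<'E'
from h import *
print(arm.get_obs()['tool_pos'])
snap('side','s19');snap('wrist','w19')
a=cv2.imread('pics/s19.png')[180:270,240:340]; cv2.imwrite('pics/zs19.png',cv2.resize(a,None,fx=7,fy=6.5,interpolation=cv2.INTER_CUBIC))
E
```

```text
time: 26.02
tool_pos: [0.6108, -0.0117, 0.054]
ee_rot: [0.709, 0.005, -0.705, 0.011]
ft_force: [0.3, 0.3, 0.3]
opening: 0.077
[ 0.6107958  -0.01165737  0.05395436]
```

View pics/zs19.png

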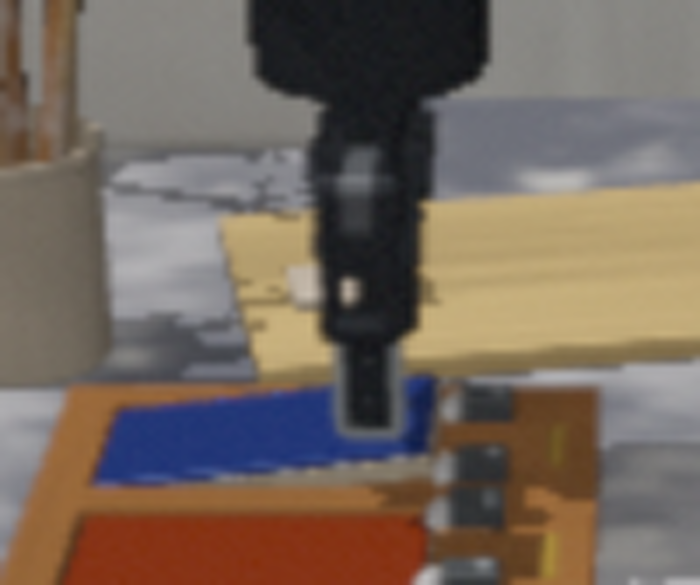

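View pics/w19.png

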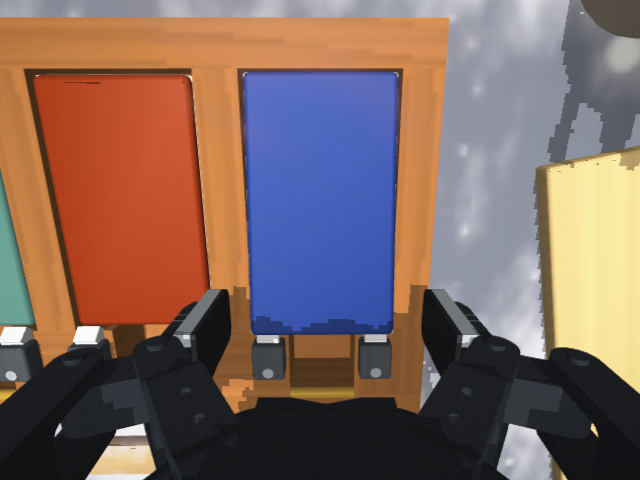

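Run:
```python
from h import *
S=load('s19')[1]
for y in (.027,.034,.041): print(y,np.round(ony(S,240+(370-3)/7,180+(438-2.8)/6.5,y),4),np.round(ony(S,240+(403-3)/7,180+(430-2.8)/6.5,y),4))
# reference: pocket divider edge in front of blue sample, board top y=.0215 
print(np.round(ony(S,240+(420-3)/7,180+(485-2.8)/6.5,.0215),4), 'sample top near corner', np.round(ony(S,240+(434-3)/7,180+(457-2.8)/6.5,.0205),4))
```

```text
0.027 [0.6083 0.027  0.0521] [0.5976 0.027  0.0553]
0.034 [0.6076 0.034  0.0555] [0.5969 0.034  0.0587]
0.041 [0.6068 0.041  0.0589] [0.5962 0.041  0.0621]
[0.5933 0.0215 0.0313] sample top near corner [0.5886 0.0205 0.0418]
```

```bash
python3 -m pendant '0 0.1 -0.5 0 0.9;0 0.1 -1 0 0.9;0 0.1 -1.5 0 0.9;0 0.1 -1.5 0 0.9;0 0.1 -1.5 0 0.8;0 0.1 -1.5 0 0.6;0 0.1 -1.5 0 0.5;0 0.1 -1.5 0 0.5;0 0.1 -1.5 0 0.5;0 0.1 -1.5 0 0.5' 60
python3 - <<'E'
from h import *
print(arm.get_obs()['tool_pos'])
snap('side','s20');snap('wrist','w20')
a=cv2.imread('pics/s20.png')[180:270,240:340]; cv2.imwrite('pics/zs20.png',cv2.resize(a,None,fx=7,fy=6.5,interpolation=cv2.INTER_CUBIC))
E
```

```text
time: 26.95
tool_pos: [0.6107, -0.0105, 0.039]
ee_rot: [0.709, 0.004, -0.705, 0.011]
ft_force: [-3.0, 0.5, 5.6]
opening: 0.0621
[ 0.61067617 -0.01053793  0.03895135]
```

View pics/zs20.png

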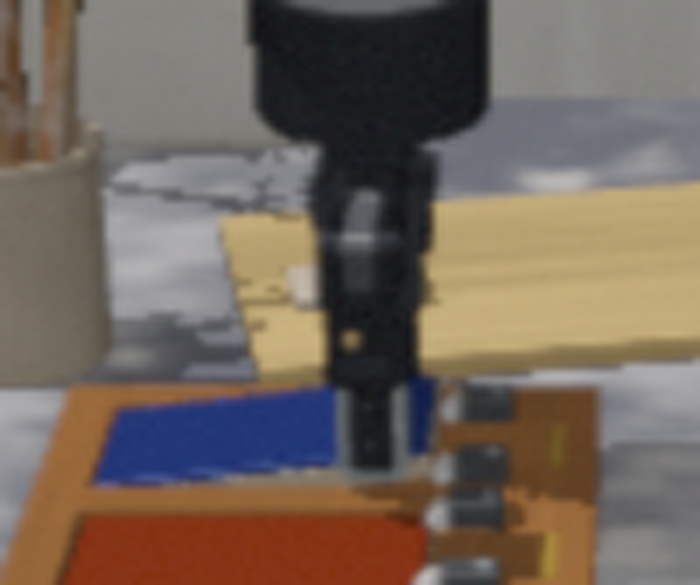

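View pics/w20.png

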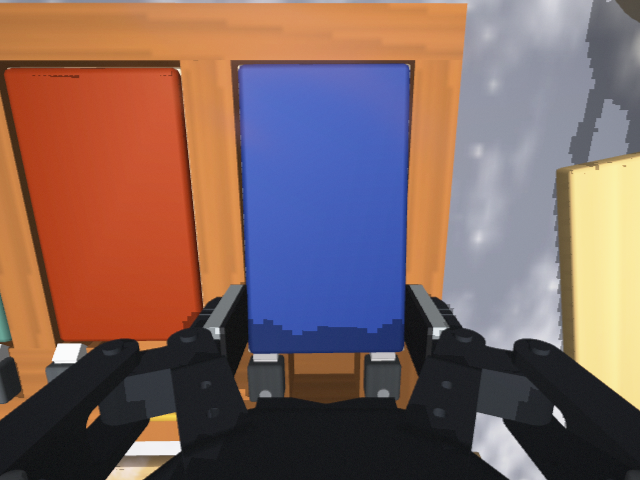

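```bash
python3 -m pendant '0 0 0 0 0.5;0 0 0 0 0.5;0 0 0.3 0 0.5;0 0 0.7 0 0.5;0 0 1.2 0 0.5;0 0 1.8 0 0.5;0 0 2.5 0 0.5;0 0 3.2 0 0.5;0 0 4 0 0.5;0 0 4 0 0.5' 80
python3 - <<'E'
from h import *
print(arm.get_obs()['tool_pos'])
snap('side','s21')
a=cv2.imread('pics/s21.png')[160:270,240:340]; cv2.imwrite('pics/zs21.png',cv2.resize(a,None,fx=6,fy=5.4,interpolation=cv2.INTER_CUBIC))
E
```

```text
time: 27.88
tool_pos: [0.6114, -0.0106, 0.0808]
ee_rot: [0.71, 0.004, -0.704, 0.011]
ft_force: [1.3, 1.2, -1.6]
opening: 0.0615
[ 0.61138572 -0.0105919   0.08079946]
```

View pics/zs21.png

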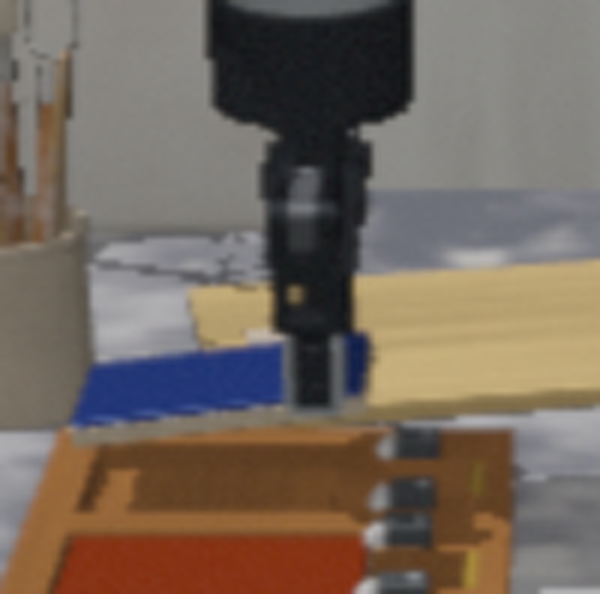

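```bash
python3 -m pendant '0 0 3 0 0.5;-2 0 6 0 0.5;-5 -2 7.5 2 0.5;-8 -5 7.5 5 0.5;-10 -8.5 7.5 8 0.5;-11.7 -12 7.5 11 0.5;-11.7 -15.5 7.5 12 0.5;-11.7 -19 7.5 12 0.5;-11.7 -22 6 12 0.5;-11.7 -22.9 4 12 0.5' 80
python3 - <<'E'
from h import *
from scipy.spatial.transform import Rotation as R
o=arm.get_obs(); r=R.from_quat(o['ee_rot']).as_matrix(); print(np.round(o['tool_pos'],4), np.degrees(np.arctan2(r[1,1],r[0,1])),o['opening'])
snap('side','s22');snap('wrist','w22');snap('top','t22')
E
```

```text
time: 28.77
tool_pos: [0.4935, -0.2451, 0.1202]
ee_rot: [0.706, 0.076, -0.699, 0.084]
ft_force: [0.5, -1.9, -1.5]
opening: 0.0611
[ 0.4935 -0.2451  0.1202] -77.0188179349087 0.06108032579108015
```

View pics/s22.png

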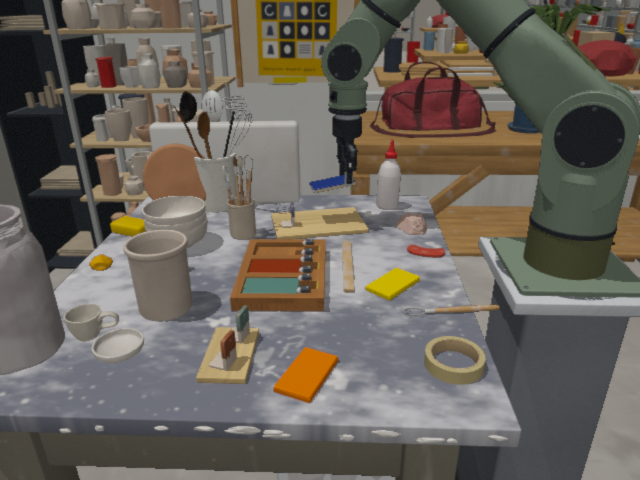

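View pics/w22.png

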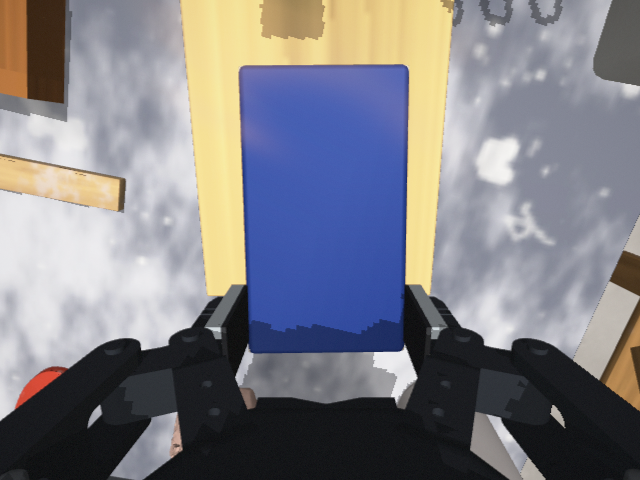

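```bash
python3 -m pendant '0.1 0.5 -2 0 0.5;0.1 0.5 -4.5 0 0.5;0.1 0.5 -6.5 0 0.5;0.1 0.5 -7.8 0 0.5;0.1 0.5 -8.4 0 0.5;0.1 0.5 -8.8 0 0.5;0.1 0.5 -9.1 0 0.5;0.1 0.5 -9.4 0 0.5;0.1 0.5 -9.6 0 0.5;0.1 0.5 -9.6 0 0.5' 45
python3 - <<'E'
from h import *
print(arm.get_obs()['tool_pos'])
snap('side','s23')
a=cv2.imread('pics/s23.png')[140:250,260:400]; cv2.imwrite('pics/zs23.png',cv2.resize(a,None,fx=5.5,fy=5.4,interpolation=cv2.INTER_CUBIC))
E
```

```text
time: 29.75
tool_pos: [0.4946, -0.2349, 0.0235]
ee_rot: [0.705, 0.078, -0.7, 0.084]
ft_force: [-4.7, 0.1, 6.2]
opening: 0.0611
[ 0.49457407 -0.23489122  0.02348065]
```

View pics/zs23.png

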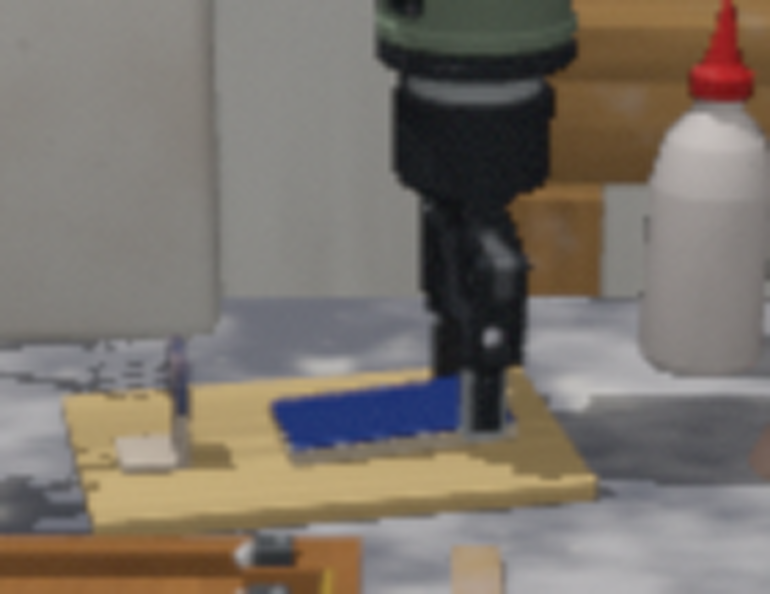

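```bash
python3 -m pendant '0 0 -0.1 0 0.5;0 0 -0.2 0 0.5;0 0 -0.3 0 0.5;0 0 -0.4 0 0.5;0 0 -0.4 0 0.5;0 0 -0.4 0 0.5;0 0 -0.4 0 0.5;0 0 -0.4 0 0.5;0 0 -0.4 0 0.5;0 0 -0.4 0 0.5' 40
python3 - <<'E'
from h import *
print(arm.get_obs()['tool_pos'])
snap('side','s24')
a=cv2.imread('pics/s24.png')[140:250,260:400]; cv2.imwrite('pics/zs24.png',cv2.resize(a,None,fx=5.5,fy=5.4,interpolation=cv2.INTER_CUBIC))
E
```

```text
time: 30.63
tool_pos: [0.4949, -0.2353, 0.0207]
ee_rot: [0.705, 0.078, -0.699, 0.084]
ft_force: [-3.4, -1.0, 5.0]
opening: 0.061
[ 0.49491832 -0.23525051  0.02066738]
```

View pics/zs24.png

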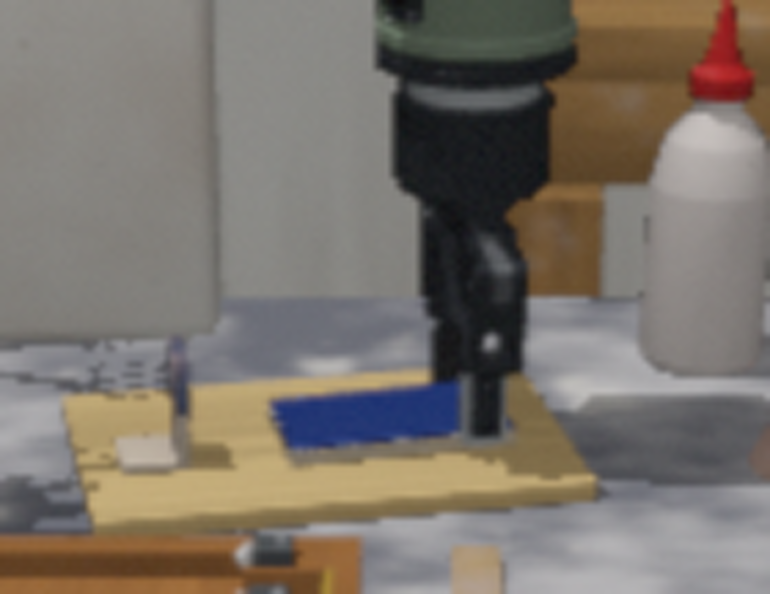

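```bash
python3 -m pendant '0 0 -0.1 0 0.5;0 0 -0.2 0 0.5;0 0 -0.3 0 0.5;0 0 -0.4 0 0.5;0 0 -0.4 0 0.5;0 0 -0.4 0 0.5;0 0 -0.4 0 0.5;0 0 -0.4 0 0.5;0 0 -0.4 0 0.5;0 0 -0.4 0 0.5' 30
python3 - <<'E'
from h import *
print(arm.get_obs()['tool_pos'])
snap('side','s25')
a=cv2.imread('pics/s25.png')[140:250,260:400]; cv2.imwrite('pics/zs25.png',cv2.resize(a,None,fx=5.5,fy=5.4,interpolation=cv2.INTER_CUBIC))
E
```

```text
time: 31.52
tool_pos: [0.4953, -0.2355, 0.0188]
ee_rot: [0.706, 0.077, -0.699, 0.085]
ft_force: [-9.9, 2.6, 33.0]
opening: 0.0613
[ 0.49529926 -0.2354666   0.01884143]
```

View pics/zs25.png

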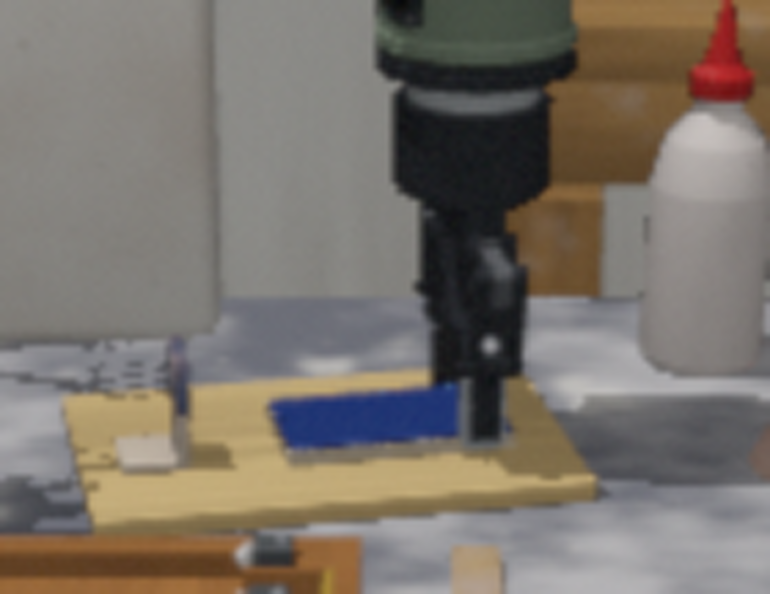

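```bash
python3 -m pendant '0 0 0.05 0 0.5;0 0 0.1 0 0.8;0 0 0.1 0 0.9;0 0 0.1 0 0.95;0 0 0.1 0 0.95;0 0 0.1 0 0.95;0 0 0.5 0 0.95;0 0 1.5 0 0.95;0 0 3.5 0 0.95;0 0 6 0 0.95' 30
python3 -m pendant '0 0 2 0 0.95;-1 0 4 0 0.95;-2 0 6 0 0.95;-3 1 8 0 0.95;-3 2 10 0 0.95;-3 3 10 0 0.95;-3 3 10 0 0.95;-3 3 10 0 0.95;-3 3 10 0 0.95;-3 3 10 0 0.95' 30
python3 - <<'E'
from h import *
o=arm.get_obs();print(o['tool_pos'],o['ft_force'],o['opening'])
snap('side','s26');snap('wrist','w26');snap('top','t26')
a=cv2.imread('pics/s26.png')[140:300,230:410]; cv2.imwrite('pics/zs26.png',cv2.resize(a,None,fx=4.2,fy=3.7,interpolation=cv2.INTER_CUBIC))
E
```

```text
time: 32.4
tool_pos: [0.4948, -0.2352, 0.0794]
ee_rot: [0.705, 0.078, -0.699, 0.085]
ft_force: [1.4, -0.3, 0.8]
opening: 0.0808
time: 33.23
tool_pos: [0.4645, -0.2057, 0.1788]
ee_rot: [0.705, 0.078, -0.7, 0.084]
ft_force: [-0.8, 0.6, -0.5]
opening: 0.0812
[ 0.4645385  -0.20566512  0.17882323] [-0.83149264  0.6104553  -0.5334034 ] 0.08124173509705558
```

View pics/zs26.png

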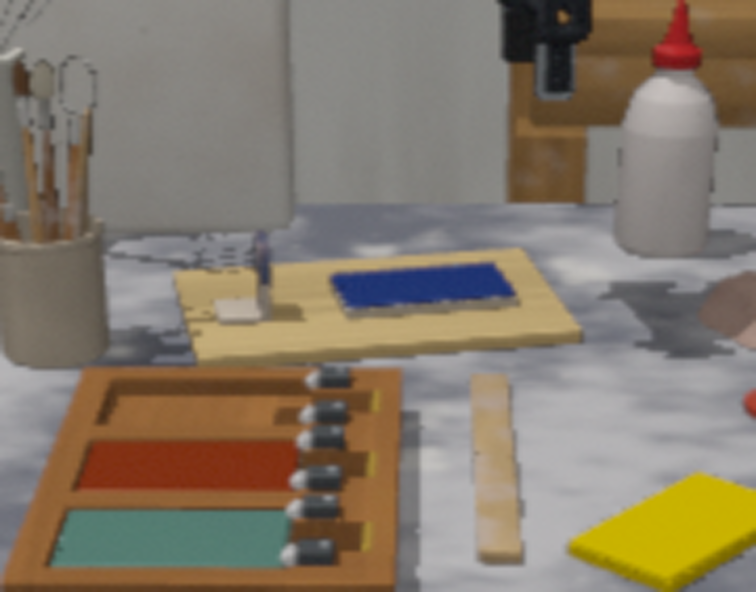

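View pics/w26.png

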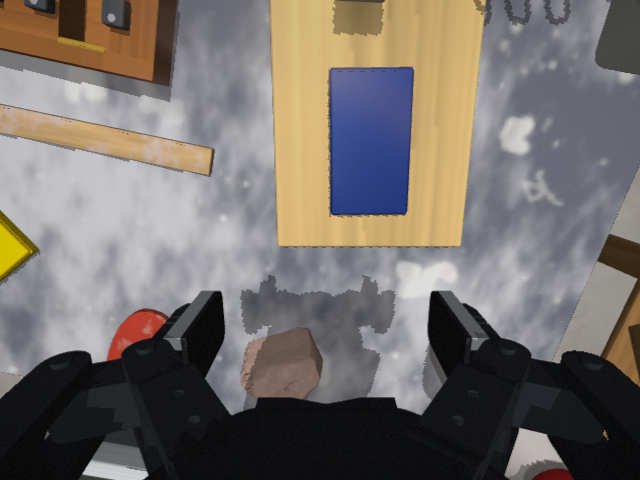

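View pics/t26.png

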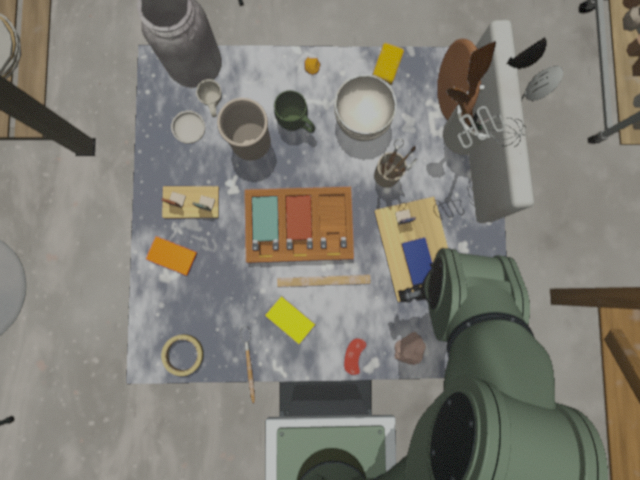

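The sample lies glaze up on the ware board at about (370,141) in the wrist view, and the stick lies on the table. I'll check the distances before handing in.

Run:
```python
from h import *
W=load('w26')[1]; S=load('s26')[1]
c=[(330,67),(414,67),(407,215),(330,214)]
P=np.array([onz(W,*p,.024) for p in c]); print(np.round(P,4)); m=P.mean(0)
w=[onz(W,278,247,.012),onz(W,461,247,.012)]; print('ware near',np.round(w,4))
lay=np.array([.5337,-.2302]); print('centre',np.round(m,4),'dist',np.linalg.norm(m[:2]-lay))
z=lambda x,y:(230+(x-1.6)/4.2,140+(y-1.35)/3.7)
# height of two near-side top corners via side+wrist
for a,b in [((345,303),c[0]),((517,294),c[3]),((495,263),c[2])]: print(tri([(S,*z(*a)),(W,*b)]))
# stick: side end-face bottom vs top, both ends
for n,p in {'nearend_top':(500,553),'farend':(491,375)}.items(): print(n,np.round(onz(S,*z(*p),.0085),4))
print('stick right end wrist',np.round(onz(W,212,162,.0085),4), tri([(W,214,149),(S,*z(508,375))]))
for n in ('side0','s26'):
    im,_=load(n)
d=cv2.absdiff(cv2.imread('pics/side0.png'),cv2.imread('pics/s26.png')).max(2)
for n,(x,y,w_,h) in {'lefttiles':(200,300,70,90),'testblue':(278,200,20,30),'bottle':(375,140,28,70),'rustgreen':(240,255,62,40),'jar':(225,160,35,80)}.items(): print(n,d[y:y+h,x:x+w_].mean().round(1),(d[y:y+h,x:x+w_]>50).mean().round(3))
```

```text
[[ 0.5812 -0.184   0.024 ]
 [ 0.5954 -0.2442  0.024 ]
 [ 0.4878 -0.2707  0.024 ]
 [ 0.4743 -0.2095  0.024 ]]
ware near [[ 0.4336 -0.1732  0.012 ]
 [ 0.4694 -0.328   0.012 ]]
centre [ 0.5347 -0.2271  0.024 ] dist 0.003245488047954004
(array([ 0.57969489, -0.18404158,  0.02420835]), [array([-0.5, -0.1]), array([-0.5,  2.1])])
(array([ 0.47198827, -0.20983241,  0.02068374]), [array([-0.6,  0.1]), array([-0.3,  2. ])])
(array([ 0.48561985, -0.27212171,  0.01960869]), [array([-0.5,  0.1]), array([-0.3,  1.8])])
nearend_top [0.4823 0.134  0.0085]
farend [ 0.4867 -0.0994  0.0085]
stick right end wrist [ 0.4917 -0.106   0.0085] (array([ 0.48926155, -0.1049896 ,  0.00474567]), [array([-2.3, 15.4]), array([-5.1,  0.4])])
lefttiles 2.7 0.0
testblue 2.7 0.0
bottle 2.8 0.0
rustgreen 3.1 0.0
jar 2.6 0.0
```

Run:
```python
from h import *
print(arm.get_obs()['time'], arm.sign_off())
```

```text
the job is handed in; nothing more can be done
33.3833 None
```

The blue sample now lies flat, glaze up, on the ware board beside the blue test tile. I handed the job in at 33.4 s; no verdict is reported.

**How it went:**
- **Tilting the stick:** The tool can only point straight down, so I pressed the gripped stick against the table edge and then the board's front face until it hung about 37° tip-down. That let the tip go over the brass bar and under the blue sample's end.
- **Prying:** I levered the end up past its catches. When I raised the gripper afterwards, the stick stayed level and carried the sample's end higher. I lowered it onto the bar and loosened the grip, and the sample settled on its catches.
- **Placing:** I drew the stick out and laid it on the table in front of the board, then gripped the sample by its sides. I lowered it onto the ware board until it was flat; contact force was 33 N at the end, before release.

**Last checks:**
- **Position:** The sample's centre is about 3 mm from the middle of the free part.
- **Flatness:** Three top corners measured 0.020–0.024 m high, against 0.024 m expected. The spread is within the roughly 2 mm camera calibration.
- **Stick:** It looks flat in all views and measures its full length, about 0.234 m. A two-view check of its end height failed (15-pixel mismatch, probably because I picked different corners), so its height was not confirmed that way.
- **Bystanders:** The other samples, test tiles, bottle and jar show no change from the first picture. The gripper is clear of everything.
- **Pry height:** At the peak of the pry the side view gave 18–23 mm, above the 11 mm needed. The resting height on the catches measured about 12 mm there, against the 16 mm stated.

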